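# Candle a jelly jar on the inspection tray

### The arm

A 6-joint arm with a two-finger parallel gripper is mounted at the origin on the work surface. World frame = base frame: x ahead of the robot, y to its left, z up, the work surface at z = 0. Lengths are in m, angles in rad, forces in N, time in s.
With the tool pointing down it reaches from about 0.3 to 0.775 m from the base axis. Payload 14.6 kg.
Tool frame: the origin (TCP) lies at the very end of the fingers, on their centre line; the grasp point (between the pads) lies 19 mm behind it; z points along the fingers, y is the line along which they close (so a half turn about z gives the same grasp; the last joint's range is limited). The gripper opens to 94 mm and grips with 3 to 60 N. Pads are 16 mm wide; open, the fingers measure 119 mm over their backs; the gripper's body (75 mm by 177 mm) begins 78 mm behind the grasp point.
Start: joints at [1.273, 0.3, 1.521, -0, 1.321, -0.067], TCP at [0.126, 0.535, 0.205] pointing down, gripper open.
Joint ranges: [-3.03, 3.03], [-0.79, 2.21], [0.23, 2.52], [-1.04, 4.18], [0, 3.07], [-2.55, 2.55]. Speed limits (rad/s): [2.22, 2.22, 2.57, 3.14, 3.14, 3.14].

### API

Orientations are given as [roll, pitch, yaw] about the fixed x, y, z axes, in that order (R = Rz(yaw) Ry(pitch) Rx(roll)).
In Python, from station import ctrl gives the robot as it stands. The module is installed in compiled form; this text tells all that it offers.
- The arm moves only by the tool step_arm, never from a script. Its argument "deltas" is a list of rows, each an object with "dp": the shift along the tool's x, y, z scaled (see below), a list of three; "twist": the turn about the tool's z scaled (see below). In form: [{"dp": [tx, ty, tz], "twist": twist}, ...]. A call has 1 to 12 rows; each row shifts and turns the commanded pose from where the row before left it, along the tool's axes as they then stand; what a row does not reach is not made up. The controller multiplies each number of a shift by 0.04 m and each number of a turn by 4 degrees. A row lasts 1/10 s, in which the tool goes at most 50 mm and 8.59 degrees, less where a joint would pass 70% of its speed; a pose out of reach is approached as far as the arm can. A call with a number of a shift or a turn outside -1 to 1 is refused whole. A call with a gripper value outside its range is refused whole. "gripper" is the opening, from -1 (shut) to 1 (fully open), set as the call begins (left out, the last holds). The fingers move at their own pace and stop on an object; "squeeze" is the grip in N (left out, the last holds). Time passes only in rows, so rows that do not move let the fingers close. It gives the time, the measured TCP pose, the force, the opening and the grip force at its end, in the units of the state.
- ctrl.get_obs(): the state, without advancing time (a new reading comes with each control period).
- ctrl.camera(name): name is "side" or "top" or "wrist"; returns (picture, depth): 384x512x3 uint8, red, green, blue; 384x512 float32, m along the optical axis (not along the pixel's ray), 0 where there is no reading.
- ctrl.get_calibration(name): a dict with "fx", "fy", "cx", "cy" (pixels), "distortion" ([k1, k2, p1, p2, k3] as OpenCV has them; the pictures are not rectified), "world_to_cam" (4x4, takes a point from world to camera coordinates); the wrist camera has in their place "hand_eye" (4x4, takes a point from camera to tool coordinates, whose origin is the TCP and whose axes are the flange's). Camera axes: x right, y down, z forward; pixel columns grow to the right and rows downward; lengths in m; the calibration is good to about 2 mm. A picture is of the moment at which its call begins: read the wrist's pose just before it. get_calibration takes no time and is no camera call.
- ctrl.hand_in(): hands the job in; it is judged then, once.
Trained networks look in the newest picture that a camera, given by its name, has taken for a name from the list of things; names that differ only in an ending like _2 or _b are one class to them, and where a whole thing is asked for, a point or a joint stands for the part that bears it (a point fixed in the world has none). Each returns a list of dicts, best first, with "conf" (0 to 1); they miss things now and then, are a little off and sometimes report something else, mostly with a low value. They report only what shows in the picture. A call takes as long as a camera call.
- ctrl.spot_in(camera, label): "rect" ([left, top, right, bottom] as shares, 0 to 1, of the picture: columns of its width, rows of its height, round what is visible of it).
- ctrl.cut_out(camera, label): "pixels" (384x512 bool, what is visible of it) and "rect" ([left, top, right, bottom] as shares, 0 to 1, of the picture: columns of its width, rows of its height, round what is visible of it).
The state is a dict: "time_s": time; "qpos": joint angles; "joint_vel": joint speeds; "tau": joint torques, N m; "ee_pos": TCP position; "eef_rot": TCP orientation; "force": force on the tool from outside, world axes, zero at the start; "moment": the same for the moment, N m; "grip_width": finger opening in m; "grip_force": force on a finger pad.
Only numpy, scipy, OpenCV 4.12 (cv2) and the standard library are available. Lean on these libraries where they do the work, as an engineer would, in place of code of your own. Each camera call takes 0.05 s, during which the arm holds its last target. There are 200 camera calls.

### The job

Lift the inspection tray off its cork mat by the dark bar of its handle and, by tilting the tray only (never touch the jar), bring the lying jar out of the white bay to balance on the clear window, then carry the tray so balanced to just above the light panel and keep it raised there with the jar on the window for four seconds of viewing. Carry it back over the mat, the jar staying balanced near the middle all the way, let the jar roll gently into the green bay while the tray is still raised, and set the tray down level on the middle of the mat and let go. Handle it calmly: the jar must never run fast, the tray never tip steeply, and the things standing round about stay where they are.

Things in the scene. Friction and masses are not known exactly. Their poses are not given: they have to be found in the camera images.
- tray: Wooden inspection tray, loose, 0.5 kg, 139 mm (own x) by 342 mm (own y), standing level on the mat. Origin: centre of its underside, z up. The jar rolls along y: green bay at the +y end, white bay at -y. Side walls 22 mm high, inner faces x = +-58.5 mm; end walls 45 mm high, inner faces y = +-165 mm. Its lengthwise axis runs roughly along the mat's.
- tray_grip (a point): Centre of the dark wooden grip bar, 120 mm above the tray's underside, tray axes. Bar: 140 mm along x, 14 mm thick along y, from 98 to 140 mm above the underside, 16 mm clear above the jar; on two aluminium posts 20 mm wide at x = +-67 mm. Grip from above, fingers closing along the tray's y.
- tray_window (a point): Centre of the clear window (|y| < 25 mm) in the tray's floor, on the floor's top, 10 mm above the underside, tray axes. The floor is flat and level for |y| < 95 mm; nothing holds the jar there.
- tray_green (a point): Where the jar's axis rests in the green bay: y = +129 mm, 44 mm above the tray's underside. The bay floor, from y = 95 mm to the end wall, falls at 0.06 rad towards the wall, so a jar in it stays until the tray tilts more than that. The white bay at -y is its mirror image.
- jar: Sealed jar of firm-set red jelly, solid, lying across the tray, in the white bay at the start. 0.32 kg (varies by a third), radius 36 mm, 104 mm long with narrower brass lid. Rolls without slip or resistance like a uniform cylinder: acceleration on a tilted floor 2/3 g sin(tilt). Origin on its axis at mid length; own x is its axis; on the level floor it lies 46 mm above the tray's underside.
- mat: Fixed flat cork mat, 200 (x) by 360 (y) by 4 mm thick, origin at the centre of its underside, on the counter; the tray starts on it and is to end on it. Its place, and the side it lies on, vary
- panel: Fixed light panel, grey box 200 x 200 mm with a glowing top, 24 mm high, origin at the centre of its underside. Its place varies
- pickle_jar: standing green jar, radius 40, 130 mm high, bystander, origin at its underside
- peach_jar: standing amber jar, radius 40, 130 mm high, bystander, origin at its underside
- lid_bin: open blue bin of jar lids, 100 x 160 x 50 mm high, bystander, origin at its underside

How it is judged:
On the way, in this order (a step that is already met when the one before it is completed fails the run):
1. tray raised over the mat with the jar balanced on the window (height (world z) of tray above 0.03 m and horizontal distance between tray and mat below 0.1 m and y of jar in the frame of tray between -0.035 and 0.035 m), for 0.3 s.
2. tray held raised just above the light panel with the jar on the window, four seconds (height (world z) of tray between 0.04 and 0.2 m and horizontal distance between tray and panel below 0.05 m and y of jar in the frame of tray between -0.03 and 0.03 m and contact force between tray and panel below 0.1 N), for 3.5 s.
3. back over the mat, still raised, the jar in the green bay (height (world z) of tray above 0.02 m and horizontal distance between tray and mat below 0.1 m and y of jar in the frame of tray above 0.115 m), for 0.3 s.
At the end, for the whole second after the job is handed in: The tray stands level (within 0.04 rad) on the mat, its centre within 40 mm of the mat's centre and lengthwise along it within 0.35 rad, released and at rest, with the jar at rest in the green bay (axis 115 to 140 mm from the tray's middle) (horizontal distance between tray and mat below 0.04 m and height (world z) of tray between -0.002 and 0.01 m and angle between tray's own z axis and vertical below 0.04 rad and linear speed of tray below 0.02 m/s and angle between the y axis of tray and the y axis of mat, either way round below 0.35 rad and y of jar in the frame of tray between 0.115 and 0.14 m and z of jar in the frame of tray between 0.03 and 0.055 m and linear speed of jar below 0.03 m/s); the robot touches nothing.
It fails at once if the tray is between the mat and the light panel (more than 0.1 m from both) while the jar is more than 75 mm from the middle of the tray (horizontal distance between tray and mat above 0.1 m and horizontal distance between tray and panel above 0.1 m and (y of jar in the frame of tray above 0.075 m or y of jar in the frame of tray below -0.075 m)).
It fails at once if the jar moves faster than 0.4 m/s (linear speed of jar above 0.4 m/s).
It fails at once if the tray tips more than 0.3 rad or the jar leaves it (angle between tray's own z axis and vertical above 0.3 rad or z of jar in the frame of tray above 0.075 m or z of jar in the frame of tray below 0.02 m).
It fails at once if the robot touches the jar (contact force between any of the fingers, the arm and jar above 0.5 N).
It fails at once if a bystander is disturbed (distance of any of pickle_jar, peach_jar, lid_bin from where it was at the start of the episode above 0.03 m or angle between any of pickle_jar, peach_jar's own z axis and vertical above 0.3 rad).
It also fails if it takes over 72 s, if anything falls off the work surface, if the arm or the gripper's body presses on something with over 40 N, if the wrist force passes 120 N, or if a joint passes its speed limit or range.

## Working session

There is one attempt and no reset: what is moved stays moved. The work goes in short steps, Python scripts to look and compute and a tool call to move; the robot and the scene stay as the last step left them, time stands still between calls to the robot, and variables do not carry over. Pictures are saved under pics/ and viewed, at most 10 in all, crops included, and the job is handed in when it is done.

Besides the shell and the picture viewer there is one more tool, called after "Request:" in YAML: its name, and indented under it one key for each argument. step_arm: Moves the arm, as the interface text tells. Its arguments: {"type":"object","properties":{"deltas":{"type":"array"},"gripper":{"type":"number"},"squeeze":{"type":"number"}},"required":["deltas"]}

```bash
mkdir -p pics; cat > h.py <<'E'
import numpy as np, cv2
from station import ctrl
from scipy.spatial.transform import Rotation as R
def Tcam(n,o=None):
    c=ctrl.get_calibration(n)
    K=np.array([[c['fx'],0,c['cx']],[0,c['fy'],c['cy']],[0,0,1.]]);D=np.array(c['distortion'],float)
    if 'world_to_cam' in c: M=np.linalg.inv(np.array(c['world_to_cam']))
    else:
        o=o or ctrl.get_obs();T=np.eye(4);T[:3,:3]=R.from_euler('xyz',o['eef_rot']).as_matrix();T[:3,3]=o['ee_pos'];M=T@np.array(c['hand_eye'])
    return K,D,M
def cloud(n,d,mask,cal):
    K,D,M=cal;v,u=np.nonzero(mask&(d>0));z=d[v,u]
    p=cv2.undistortPoints(np.stack([u,v],1).astype(np.float64)[:,None],K,D)[:,0]
    return (M[:3,:3]@np.c_[p*z[:,None],z].T).T+M[:3,3]
E
python3 - <<'E'
from h import *
o=ctrl.get_obs();print({k:np.round(v,4) for k,v in o.items()})
ims=[]
for n in('top','side'):
    o=ctrl.get_obs();im,d=ctrl.camera(n);ims.append(im);cal=Tcam(n,o);print(n,np.round(cal[2],2).tolist(),cal[0][0,0])
    for l in('tray','jar','mat','panel','pickle_jar','peach_jar','lid_bin','tray_grip'):
        r=ctrl.cut_out(n,l)
        for q in r[:2]:
            p=cloud(n,d,q['pixels'],cal)
            if len(p): print(l,round(q['conf'],2),np.round(np.percentile(p,[2,50,98],axis=0),3).tolist(),len(p))
im,d=ctrl.camera('wrist');ims.append(im)
a=np.vstack([np.hstack(ims[:2]),np.hstack([ims[2],ims[2]*0])])
cv2.imwrite('pics/a.png',cv2.resize(a[...,::-1],(800,600)))
E
```

```text
{'time_s': np.float64(0.0), 'qpos': array([ 1.2734,  0.3005,  1.5216, -0.    ,  1.3207, -0.0666]), 'joint_vel': array([0.0009, 0.001 , 0.0003, 0.0006, 0.0003, 0.0006]), 'tau': array([ 2.10000e-03, -5.31812e+01, -3.52736e+01,  7.09000e-02,
        2.44000e-02, -1.00000e-04]), 'ee_pos': array([0.1257, 0.5352, 0.2049]), 'eef_rot': array([-3.1404e+00, -1.0000e-04,  2.9108e+00]), 'force': array([-0.054 ,  0.1112,  0.3161]), 'moment': array([-0.0456,  0.061 , -0.0225]), 'grip_force': np.float64(0.0), 'grip_width': np.float64(0.094)}
top [[0.0, -0.99, 0.14, 0.46], [-1.0, 0.0, 0.0, -0.01], [-0.0, -0.14, -0.99, 1.29], [0.0, 0.0, 0.0, 1.0]] 365.1505638831199
tray 0.73 [[0.431, -0.257, 0.007], [0.5, -0.134, 0.014], [0.57, -0.002, 0.145]] 2786
jar 0.72 [[0.478, -0.324, 0.015], [0.527, -0.283, 0.078], [0.578, -0.255, 0.087]] 646
mat 0.92 [[0.407, -0.338, -0.001], [0.571, -0.158, 0.004], [0.624, 0.009, 0.009]] 1813
panel 0.6 [[0.391, 0.096, 0.017], [0.49, 0.198, 0.024], [0.594, 0.301, 0.03]] 3307
pickle_jar 0.74 [[0.49, 0.455, 0.009], [0.524, 0.475, 0.125], [0.561, 0.522, 0.135]] 719
peach_jar 0.7
[... 559 characters left out ...]
t 0.68 [[0.404, -0.351, 0.0], [0.46, -0.25, 0.004], [0.624, -0.029, 0.007]] 1600
panel 0.8 [[0.387, 0.084, 0.006], [0.487, 0.17, 0.023], [0.589, 0.291, 0.027]] 1906
panel 0.68 [[0.425, -0.343, 0.008], [0.497, -0.169, 0.02], [0.579, 0.004, 0.144]] 3491
pickle_jar 0.75 [[0.487, 0.448, 0.0], [0.523, 0.462, 0.075], [0.565, 0.538, 0.13]] 651
peach_jar 0.65 [[0.474, -0.519, 0.013], [0.505, -0.504, 0.105], [0.541, -0.454, 0.131]] 1717
peach_jar 0.16 [[0.427, -0.343, 0.009], [0.499, -0.169, 0.021], [0.58, 0.005, 0.144]] 3531
lid_bin 0.83 [[0.735, -0.07, -0.001], [0.788, 0.003, 0.029], [0.84, 0.094, 0.051]] 1406
tray_grip 0.67 [[0.426, -0.343, 0.008], [0.499, -0.169, 0.02], [0.58, 0.006, 0.144]] 3487
```

View pics/a.png

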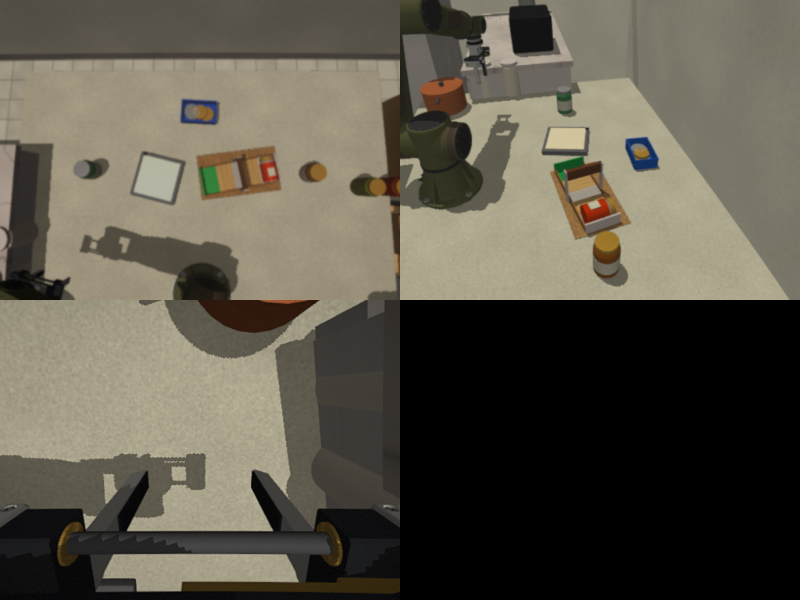

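```bash
cat >> h.py <<'E'
def rectfit(p):
    (c,s,a)=cv2.minAreaRect(np.ascontiguousarray(p[:,:2]*1000,dtype=np.float32));return np.round(c,1),np.round(s,1),round(a,2)
E
python3 - <<'E'
from h import *
for n in('top','side'):
    im,d=ctrl.camera(n);cal=Tcam(n)
    p=cloud(n,d,np.ones(d.shape,bool),cal)
    b=p[(abs(p[:,0]-.5)<.12)&(abs(p[:,1]+.165)<.08)&(p[:,2]>.12)&(p[:,2]<.16)]
    q=b-b.mean(0);u,s,v=np.linalg.svd(q[:,:2],full_matrices=False);print(n,'bar',len(b),b.mean(0).round(4),'yaw',np.degrees(np.arctan2(v[0,1],v[0,0])).round(2),np.percentile(b[:,2],[5,50,95]),rectfit(b))
    for l in('mat','panel','tray'):
        r=ctrl.cut_out(n,l)[0]; m=r['pixels'];
        if l=='mat': m=m.copy()
        print(l,rectfit(cloud(n,d,cv2.erode(m.astype(np.uint8),np.ones((2,2)))>0,cal)))
E
```

```text
top bar 246 [ 0.5058 -0.1625  0.1416] yaw -168.62 [0.12690438 0.1430444  0.14720683] (array([ 506.5, -163.4]), array([136.8,  19.8]), 11.27)
mat (array([ 512.1, -166.1]), array([199.9, 356.5]), 6.8)
panel (array([489.6, 197.2]), array([196.6, 193.3]), 75.77)
tray (array([ 504.7, -166.2]), array([132.2, 339.1]), 11.4)
side bar 483 [ 0.5033 -0.1709  0.1358] yaw -168.81 [0.1220709  0.13781839 0.14511129] (array([ 506.3, -167. ]), array([140.3,  22.6]), 11.41)
mat (array([ 521.2, -218.9]), array([197.7, 448.1]), 7.4)
panel (array([492.6, 190.2]), array([199.8, 190.7]), 76.03)
tray (array([ 535.1, -150.8]), array([202.5, 372.9]), 8.47)
```

Request:
step_arm:
  deltas:
    - {"dp": [0,0,0],"twist": -1}
    - {"dp": [0,0,0],"twist": -1}
    - {"dp": [0,0,0],"twist": -1}
    - {"dp": [0,0,0],"twist": -1}
    - {"dp": [0,0,0],"twist": -1}
    - {"dp": [0,0,0],"twist": -1}
    - {"dp": [0,0,0],"twist": -0.13}
    - {"dp": [-0.31,-1,0],"twist": 0}
    - {"dp": [-0.31,-1,0],"twist": 0}
    - {"dp": [-0.31,-1,0],"twist": 0}
    - {"dp": [-0.31,-1,0],"twist": 0}
    - {"dp": [-0.31,-1,0],"twist": 0}
  gripper: 1
  squeeze: 60

```text
time_s: 2.55
ee_pos: [0.2262, 0.35, 0.2055]
eef_rot: [3.141, 0.0, -2.946]
force: [2.1, 0.1, 0.7]
grip_width: 0.0941
grip_force: 0.0
```

Request:
step_arm:
  deltas:
    - {"dp": [-0.31,-1,0],"twist": 0}
    - {"dp": [-0.31,-1,0],"twist": 0}
    - {"dp": [-0.31,-1,0],"twist": 0}
    - {"dp": [-0.31,-1,0],"twist": 0}
    - {"dp": [-0.31,-1,0],"twist": 0}
    - {"dp": [-0.31,-1,0],"twist": 0}
    - {"dp": [-0.31,-1,0],"twist": 0}
    - {"dp": [-0.31,-1,0],"twist": 0}
    - {"dp": [-0.31,-1,0],"twist": 0}
    - {"dp": [-0.31,-1,0],"twist": 0}
    - {"dp": [-0.31,-1,0],"twist": 0}
    - {"dp": [-0.31,-1,0],"twist": 0}

```text
time_s: 3.75
ee_pos: [0.4663, -0.092, 0.2056]
eef_rot: [-3.141, 0.0, -2.947]
force: [-0.0, 0.6, 0.7]
grip_width: 0.0937
grip_force: 0.0
```

Request:
step_arm:
  deltas:
    - {"dp": [-0.3,-0.9,0],"twist": 0}
    - {"dp": [-0.3,-0.9,0],"twist": 0}
    - {"dp": [0,0,0],"twist": 0}
    - {"dp": [0,0,0],"twist": 0}

```text
time_s: 4.15
ee_pos: [0.5032, -0.1563, 0.205]
eef_rot: [3.141, -0.001, -2.947]
force: [0.1, 0.3, 0.8]
grip_width: 0.094
grip_force: 0.0
```

```bash
python3 - <<'E'
from h import *
for n in('wrist','side'):
    o=ctrl.get_obs();im,d=ctrl.camera(n);cal=Tcam(n,o)
    p=cloud(n,d,np.ones(d.shape,bool),cal)
    b=p[(abs(p[:,0]-.506)<.09)&(abs(p[:,1]+.166)<.04)&(p[:,2]>.12)&(p[:,2]<.155)]
    print(n,len(b))
    if len(b)>20:
        t=b[b[:,2]>.138] if n=='wrist' else b
        print(rectfit(b),rectfit(t),np.percentile(b[:,2],[5,50,95]))
    if n=='wrist': cv2.imwrite('pics/w.png',im[...,::-1])
print(o['ee_pos'],o['eef_rot'],o['force'],o['qpos'])
E
```

```text
wrist 2353
(array([ 504.8, -164.6]), array([140.2,  19.8]), 11.23) (array([ 504.8, -164.2]), array([140. ,  19.3]), 11.15) [0.14182024 0.1437181  0.14486643]
side 487
(array([ 506. , -167.4]), array([139.6,  21.3]), 11.89) (array([ 506. , -167.4]), array([139.6,  21.3]), 11.89) [0.12203971 0.13760433 0.14491468]
[ 0.50307552 -0.15561076  0.20525714] [ 3.14116197e+00 -3.74680415e-04 -2.94558563e+00] [ 0.73736971  1.79908178 -0.32952811] [-3.69627563e-01  2.48257984e-01  1.58712541e+00  1.68637190e-04
  1.30675641e+00 -2.13647489e+00]
```

View pics/w.png

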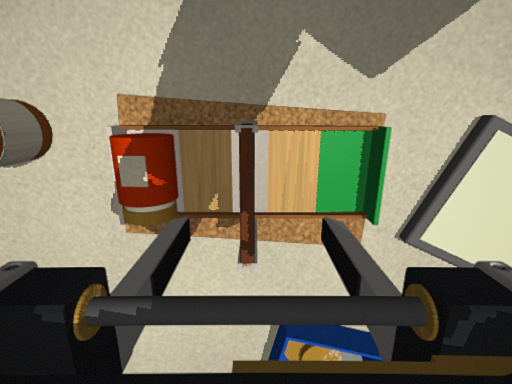

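Request:
step_arm:
  deltas:
    - {"dp": [0,-0.24,0],"twist": 0}
    - {"dp": [0,0,0.6],"twist": 0}
    - {"dp": [0,0,0.6],"twist": 0}
    - {"dp": [0,0,0.6],"twist": 0}
    - {"dp": [0,0,0.4],"twist": 0}
    - {"dp": [0,0,0.25],"twist": 0}
    - {"dp": [0,0,0],"twist": 0}
    - {"dp": [0,0,0],"twist": 0}

```text
time_s: 5.05
ee_pos: [0.5056, -0.1655, 0.1082]
eef_rot: [-3.141, 0.001, -2.944]
force: [0.7, 0.1, 0.8]
grip_width: 0.0937
grip_force: 0.0
```

Request:
step_arm:
  deltas:
    - {"dp": [0,0,0],"twist": 0}
    - {"dp": [0,0,0],"twist": 0}
    - {"dp": [0,0,0],"twist": 0}
    - {"dp": [0,0,0],"twist": 0}
    - {"dp": [0,0,0],"twist": 0}
    - {"dp": [0,0,0],"twist": 0}
    - {"dp": [0,0,0],"twist": 0}
  gripper: -1
  squeeze: 60

```text
time_s: 5.75
ee_pos: [0.5052, -0.1655, 0.1075]
eef_rot: [-3.142, -0.0, -2.944]
force: [0.3, 0.4, -0.3]
grip_width: 0.0416
grip_force: 0.0
```

Request:
step_arm:
  deltas:
    - {"dp": [0,0,0],"twist": 0}
    - {"dp": [0,0,0],"twist": 0}
    - {"dp": [0,0,0],"twist": 0}
    - {"dp": [0,0,0],"twist": 0}
    - {"dp": [0,0,0],"twist": 0}
    - {"dp": [0,0,0],"twist": 0}

```text
time_s: 6.35
ee_pos: [0.5052, -0.1652, 0.1074]
eef_rot: [3.141, -0.0, -2.944]
force: [-0.4, 4.7, 1.4]
grip_width: 0.0137
grip_force: 60.0
```

Request:
step_arm:
  deltas:
    - {"dp": [0,0,-0.1],"twist": 0}
    - {"dp": [0,0,-0.2],"twist": 0}
    - {"dp": [0,0,-0.2],"twist": 0}
    - {"dp": [0,0,-0.2],"twist": 0}
    - {"dp": [0,0,-0.2],"twist": 0}
    - {"dp": [0,0,-0.2],"twist": 0}
    - {"dp": [0,0,-0.2],"twist": 0}
    - {"dp": [0,0,-0.2],"twist": 0}
    - {"dp": [0,0,-0.1],"twist": 0}
    - {"dp": [0,0,0],"twist": 0}

```text
time_s: 7.35
ee_pos: [0.5055, -0.1656, 0.1721]
eef_rot: [-3.141, 0.001, -2.944]
force: [0.0, -0.3, -9.3]
grip_width: 0.0137
grip_force: 60.0
```

```bash
python3 - <<'E'
from h import *
ims=[]
for n in('wrist','side'):
    o=ctrl.get_obs();im,d=ctrl.camera(n);ims.append(im);np.save('pics/d_'+n+'.npy',d)
    for l in ('jar','tray'):
        r=ctrl.cut_out(n,l);print(n,l,[(round(q['conf'],2),int(q['pixels'].sum())) for q in r])
    print({k:np.round(v,4) for k,v in o.items()})
cv2.imwrite('pics/b.png',cv2.resize(np.hstack(ims)[...,::-1],(800,300)))
E
```

```text
wrist jar [(0.6, 11013)]
wrist tray [(0.87, 37597)]
{'time_s': np.float64(7.35), 'qpos': array([-0.3854,  0.2889,  1.6152, -0.    ,  1.2364, -2.1533]), 'joint_vel': array([-0.0007,  0.0129,  0.0158,  0.0014, -0.0131, -0.0001]), 'tau': array([-4.40000e-02, -5.64988e+01, -3.80926e+01, -4.41400e-01,
        5.71000e-02,  3.22000e-02]), 'ee_pos': array([ 0.5055, -0.1656,  0.1721]), 'eef_rot': array([-3.1410e+00,  8.0000e-04, -2.9444e+00]), 'force': array([ 0.0164, -0.3127, -9.2735]), 'moment': array([0.4856, 0.0248, 0.0212]), 'grip_force': np.float64(59.9975), 'grip_width': np.float64(0.0137)}
side jar []
side tray [(0.94, 3612)]
{'time_s': np.float64(7.5), 'qpos': array([-0.3853,  0.29  ,  1.6163, -0.    ,  1.2359, -2.1533]), 'joint_vel': array([-0.0016,  0.0037,  0.0013,  0.0021,  0.0004,  0.0002]), 'tau': array([ 2.91000e-02, -5.65475e+01, -3.80921e+01, -4.35200e-01,
       -2.18100e-01, -1.12000e-02]), 'ee_pos': array([ 0.5051, -0.1654,  0.1711]), 'eef_rot': array([ 3.1412e+00, -6.0000e-04, -2.9444e+00]), 'force': array([-0.0536,  0.5891, -7.7514]), 'moment': array([ 0.5798,  0.0697, -0.0053]), 'grip_force': np.float64(59.9957), 'grip_width': np.float64(0.014)}
```

View pics/b.png

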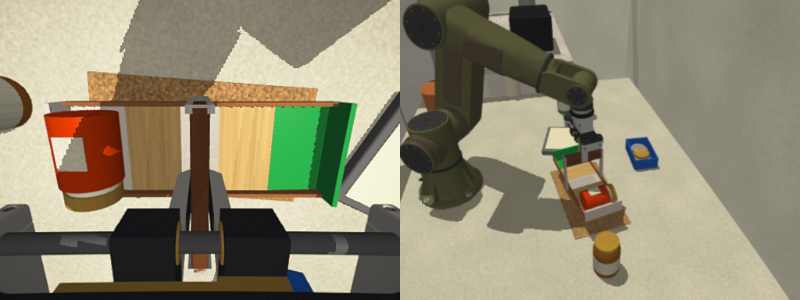

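```bash
cat >> h.py <<'E'
from scipy.optimize import least_squares
def measure(floor=False):
    o=ctrl.get_obs();im,d=ctrl.camera('wrist');c=ctrl.get_calibration('wrist')
    K=np.array([[c['fx'],0,c['cx']],[0,c['fy'],c['cy']],[0,0,1.]]);cal=(K,np.array(c['distortion'],float),np.array(c['hand_eye']))
    m=d>0;p=cloud('wrist',d,m,cal);rgb=im[m].astype(int)
    red=(rgb[:,0]>90)&(rgb[:,1]<75)&(rgb[:,2]<75)&(abs(p[:,0])<.055)&(p[:,2]>.015)&(p[:,2]<.08)&(abs(p[:,1])<.17)
    j=p[red];f=lambda q:np.hypot(j[:,1]-q[0],j[:,2]-q[1])-.036
    s=least_squares(f,[j[:,1].mean(),.057],loss='soft_l1',f_scale=.002)
    q=o['qpos'];out=dict(t=round(float(o['time_s']),2),jy=round(1000*s.x[0],1),jz=round(1000*s.x[1],1),n=len(j),res=round(1000*np.abs(s.fun).mean(),2))
    if floor:
        fl=(abs(p[:,2]-.093)<.02)&(abs(p[:,0])<.05)&(abs(p[:,1])<.09)&(rgb.min(1)<400)&(abs(p[:,1]-s.x[0])>.05)&~red
        w=p[fl];A=np.c_[w[:,1],w[:,0],np.ones(len(w))]
        k=least_squares(lambda k:A@k-w[:,2],[0,0,.093],loss='soft_l1',f_scale=.001).x;out['floor']=np.round(k*1000,2).tolist();out['nf']=len(w)
    out['ee']=np.round(o['ee_pos'],4).tolist();out['rot']=np.round(o['eef_rot'],4).tolist();out['q235']=round(1000*(q[1]+q[2]+q[4]-np.pi),2)
    return out,p,rgb
E
python3 - <<'E'
from h import *
for i in range(3):
    o,p,rgb=measure(True);print(o)
g=(rgb[:,1]>1.5*rgb[:,0])&(p[:,2]<.1)&(p[:,2]>.04);print(np.percentile(p[g],[1,50,99],axis=0).round(3).tolist())
E
```

```text
{'t': 7.65, 'jy': np.float64(-129.3), 'jz': np.float64(60.1), 'n': 7039, 'res': np.float64(1.58), 'floor': [-2.41, 0.65, 93.57], 'nf': 11955, 'ee': [0.5051, -0.1654, 0.1711], 'rot': [3.1412, -0.0005, -2.9445], 'q235': np.float64(0.64)}
{'t': 7.7, 'jy': np.float64(-129.3), 'jz': np.float64(60.1), 'n': 7046, 'res': np.float64(1.59), 'floor': [-2.4, 0.54, 93.57], 'nf': 11990, 'ee': [0.5052, -0.1654, 0.1712], 'rot': [3.1414, -0.0004, -2.9444], 'q235': np.float64(0.49)}
{'t': 7.75, 'jy': np.float64(-129.3), 'jz': np.float64(60.1), 'n': 7047, 'res': np.float64(1.58), 'floor': [-2.46, 0.67, 93.57], 'nf': 11962, 'ee': [0.5052, -0.1654, 0.1712], 'rot': [3.1414, -0.0004, -2.9444], 'q235': np.float64(0.43)}
[[-0.058, 0.097, 0.057], [0.005, 0.15, 0.094], [0.059, 0.17, 0.098]]
```

```bash
cat > sim.py <<'E'
import numpy as np
def sim(v,tau,s=-.129,sd=0.,V=0.,slope=.06,tail=0.5,th0=0.):
    dt=.001;X=0;Vc=V;vmax=0;log=[]
    for i in range(int((len(v)*.1+tail)/dt)):
        k=int(i*dt/.1+1e-9);c=v[k] if k<len(v) else 0.
        a=(c-Vc)/tau;Vc+=a*dt;X+=Vc*dt
        g=9.81*(th0+.0024*s/.129)
        if s<-.095:g-=9.81*slope
        if s>.095:g+=9.81*slope
        sd+=dt*(-2/3*a+2/3*g);s+=sd*dt
        if s<-.129:s=-.129;sd=max(sd,0)
        if s>.129:s=.129;sd=min(sd,0)
        vmax=max(vmax,abs(Vc+sd))
        if i%100==99:log.append((round(X*1e3),round(s*1e3),round(sd*1e3)))
    return X,s,sd,vmax,log
E
python3 - <<'E'
from sim import *
from scipy.optimize import minimize
best={}
def cost(p,full=False):
    u=p[0];v=[.4*u,.8*u,u]+[p[1],p[2],-.38,-.38,p[3],p[4],p[5]]
    c=0
    for tau in(.02,.05,.09):
        X,s,sd,vm,l=sim(v,tau,tail=.3);c+=(sd/.01)**2+((s+.0)/.03)**2
    c+=100*sum(max(0,abs(x)-.38)**2 for x in v)*100
    return c if not full else v
r=minimize(cost,[.18,-.1,-.3,-.3,-.2,-.1],method='Nelder-Mead',options=dict(maxiter=300))
v=np.array(cost(r.x,True));print(r.fun,(v/.4).round(3))
for tau in(.02,.05,.09):
  for sl in(.055,.065):print(tau,sl,sim(v,tau,slope=sl))
E
```

```text
14.976574147016997 [ 0.16   0.319  0.399 -0.253 -0.759 -0.95  -0.95  -0.764 -0.513 -0.264]
0.02 0.055 (np.float64(-0.1429900312922872), np.float64(0.032831608461946445), np.float64(0.0323504968114475), np.float64(0.1595352569897134), [(5, -129, 0), (17, -129, 0), (32, -129, 0), (27, -117, 135), (0, -94, 234), (-36, -67, 285), (-74, -38, 284), (-106, -14, 235), (-129, 4, 168), (-141, 16, 102), (-143, 20, 31), (-143, 23, 31), (-143, 26, 32), (-143, 30, 32), (-143, 33, 32)])
0.02 0.065 (np.float64(-0.1429900312922872), np.float64(0.016107430653976164), np.float64(0.01624495331902403), np.float64(0.1595352569897134), [(5, -129, 0), (17, -129, 0), (32, -129, 0), (27, -117, 129), (0, -95, 220), (-36, -69, 270), (-74, -42, 269), (-106, -20, 220), (-129, -3, 153), (-141, 7, 86), (-143, 10, 16), (-143, 11, 16), (-143, 13, 16), (-143, 14, 16), (-143, 16, 16)])
0.05 0.055 (np.float64(-0.14298978848607138), np.float64(0.010769943030339504), np.float64(0.012754844010923097), np.float64(0.15421733695766957), [(4, -129, 0), (13, -129, 0), (28, -129, 0), (28, -121, 110), (8, -103, 209), (-25, -79, 2
[... 645 characters left out ...]
23517471595), np.float64(0.1402004344949127), [(3, -129, 0), (10, -129, 0), (23, -129, 0), (27, -124, 71), (13, -112, 160), (-14, -93, 201), (-49, -72, 225), (-83, -51, 199), (-111, -34, 145), (-130, -23, 83), (-139, -19, 15), (-142, -19, -8), (-143, -20, -15), (-143, -22, -18), (-143, -24, -19)])
0.09 0.065 (np.float64(-0.14293969066267453), np.float64(-0.05038312439290678), np.float64(-0.046402992202324994), np.float64(0.1630347909273233), [(3, -129, 0), (10, -129, 0), (23, -129, 0), (27, -125, 64), (13, -113, 146), (-14, -96, 178), (-49, -77, 199), (-83, -59, 173), (-111, -45, 119), (-130, -37, 56), (-139, -35, -12), (-142, -38, -34), (-143, -41, -42), (-143, -46, -45), (-143, -50, -46)])
```

Request:
step_arm:
  deltas:
    - {"dp": [0,0.1,-0.1],"twist": 0}
    - {"dp": [0,0.2,-0.2],"twist": 0}
    - {"dp": [0,0.25,-0.25],"twist": 0}
    - {"dp": [0,0.25,-0.25],"twist": 0}
    - {"dp": [0,0.2,-0.25],"twist": 0}
    - {"dp": [0,0.15,-0.25],"twist": 0}
    - {"dp": [0,0.1,-0.25],"twist": 0}
    - {"dp": [0,0,-0.2],"twist": 0}
    - {"dp": [0,0,-0.1],"twist": 0}
    - {"dp": [0,0,0],"twist": 0}

```text
time_s: 8.8
ee_pos: [0.4956, -0.1167, 0.2459]
eef_rot: [-3.141, 0.001, -2.945]
force: [0.2, 0.5, -8.3]
grip_width: 0.0139
grip_force: 60.0
```

```bash
python3 - <<'E'
from h import *
for i in range(2): print(measure(True)[0])
from sim import *
from scipy.optimize import minimize
def cost(p,full=False):
    u=p[0];v=[.4*u,.8*u,u]+list(p[1:])
    c=0
    for tau in(.01,.03):
        X,s,sd,vm,l=sim(v,tau,tail=.3);c+=(sd/.01)**2+((s)/.02)**2
    w=np.r_[v,0];c+=1e4*sum(max(0,abs(x)-.39)**2 for x in v)+1e4*sum(max(0,abs(x)-.17)**2 for x in np.diff(w))
    return c if not full else v
r=minimize(cost,[.18,.02,-.13,-.3,-.38,-.38,-.3,-.2,-.1],method='Nelder-Mead',options=dict(maxiter=700))
v=np.round(np.array(cost(r.x,True))/.4,2);print(r.fun,v)
for tau in(.01,.03,.05):
  for sl in(.055,.06,.065):
    o=sim(v*.4,tau,slope=sl);print(tau,sl,np.round(o[:4],3),o[4] if sl==.06 else '')
E
```

```text
{'t': 8.8, 'jy': np.float64(-129.3), 'jz': np.float64(60.1), 'n': 7033, 'res': np.float64(1.58), 'floor': [-2.55, 0.64, 93.57], 'nf': 11973, 'ee': [0.4956, -0.1167, 0.2459], 'rot': [-3.1412, 0.0006, -2.9448], 'q235': np.float64(-0.72)}
{'t': 8.85, 'jy': np.float64(-129.3), 'jz': np.float64(60.1), 'n': 7036, 'res': np.float64(1.57), 'floor': [-2.43, 0.11, 93.56], 'nf': 11977, 'ee': [0.4954, -0.1167, 0.2453], 'rot': [3.1416, -0.0002, -2.9448], 'q235': np.float64(0.16)}
1.3079546388343835 [ 0.18  0.35  0.44  0.05 -0.34 -0.71 -0.74 -0.95 -0.8  -0.53 -0.26]
0.01 0.055 [-0.132  0.021  0.019  0.176] 
0.01 0.06 [-0.132  0.009  0.008  0.176] [(7, -129, 0), (20, -129, 0), (37, -129, 0), (41, -122, 63), (28, -108, 127), (1, -88, 199), (-28, -67, 206), (-65, -42, 261), (-98, -19, 221), (-120, -4, 148), (-131, 4, 76), (-132, 6, 7), (-132, 6, 7), (-132, 7, 7), (-132, 8, 7), (-132, 9, 8)]
0.01 0.065 [-0.132 -0.004 -0.005  0.176] 
0.03 0.055 [-0.132  0.006  0.006  0.175] 
0.03 0.06 [-0.132 -0.009 -0.008  0.175] [(5, -129, 0), (17, -129, 0), (34, -129, 0), (40, -124, 59), (31, -112, 122), (7, -95, 181), (-22, -76, 191), (-58, -53, 245), (-91, -31, 208), (-116, -15, 136), (-129, -7, 64), (-132, -6, -5), (-132, -6, -8), (-132, -7, -8), (-132, -8, -8), (-132, -9, -8)]
0.03 0.065 [-0.132 -0.024 -0.022  0.175] 
0.05 0.055 [-0.132 -0.014 -0.012  0.17 ] 
0.05 0.06 [-0.132 -0.031 -0.028  0.17 ] [(4, -129, 0), (15, -129, 0), (30, -129, 0), (39, -125, 46), (33, -116, 107), (12, -101, 165), (-17, -84, 170), (-51, -64, 221), (-85, -44, 192), (-111, -29, 125), (-127, -21, 54), (-132, -20, -16), (-132, -23, -25), (-132, -25, -27), (-132, -28, -27), (-132, -31, -28)]
0.05 0.065 [-0.132 -0.048 -0.045  0.17 ]
```

Request:
step_arm:
  deltas:
    - {"dp": [0,-0.1,0],"twist": 0}
    - {"dp": [0,-0.15,0],"twist": 0}
    - {"dp": [0,-0.1,0],"twist": 0}
    - {"dp": [0,-0.05,0],"twist": 0}

```text
time_s: 9.3
ee_pos: [0.4986, -0.1327, 0.2452]
eef_rot: [3.142, -0.0, -2.945]
force: [-0.3, -0.3, -9.5]
grip_width: 0.0137
grip_force: 60.0
```

Request:
step_arm:
  deltas:
    - {"dp": [0,0.18,0],"twist": 0}
    - {"dp": [0,0.35,0],"twist": 0}
    - {"dp": [0,0.44,0],"twist": 0}
    - {"dp": [0,0.05,0],"twist": 0}
    - {"dp": [0,-0.34,0],"twist": 0}
    - {"dp": [0,-0.71,0],"twist": 0}
    - {"dp": [0,-0.74,0],"twist": 0}
    - {"dp": [0,-0.95,0],"twist": 0}
    - {"dp": [0,-0.8,0],"twist": 0}
    - {"dp": [0,-0.53,0],"twist": 0}
    - {"dp": [0,-0.26,0],"twist": 0}

```text
time_s: 10.4
ee_pos: [0.5244, -0.2641, 0.245]
eef_rot: [-3.141, -0.001, -2.946]
force: [0.2, 0.4, -7.6]
grip_width: 0.0137
grip_force: 60.0
```

```bash
python3 - <<'E'
from h import *
for i in range(3): print(measure(True)[0])
E
```

```text
{'t': 10.4, 'jy': np.float64(-14.6), 'jz': np.float64(57.8), 'n': 4708, 'res': np.float64(1.24), 'floor': [-0.81, 0.36, 93.59], 'nf': 7054, 'ee': [0.5244, -0.2641, 0.245], 'rot': [-3.1413, -0.0007, -2.946], 'q235': np.float64(0.33)}
{'t': 10.45, 'jy': np.float64(-16.9), 'jz': np.float64(57.8), 'n': 4792, 'res': np.float64(1.32), 'floor': [-1.1, 1.07, 93.59], 'nf': 7050, 'ee': [0.5245, -0.2644, 0.2449], 'rot': [-3.1411, -0.0006, -2.9461], 'q235': np.float64(0.17)}
{'t': 10.5, 'jy': np.float64(-20.2), 'jz': np.float64(57.7), 'n': 4923, 'res': np.float64(1.43), 'floor': [-0.94, 0.62, 93.59], 'nf': 7017, 'ee': [0.5244, -0.2629, 0.245], 'rot': [3.1415, -0.0005, -2.9457], 'q235': np.float64(0.47)}
```

Request:
step_arm:
  deltas:
    - {"dp": [0,0.15,0],"twist": 0}
    - {"dp": [0,0.25,0],"twist": 0}
    - {"dp": [0,0.3,0],"twist": 0}
    - {"dp": [0,0.3,0],"twist": 0}
    - {"dp": [0,0.3,0],"twist": 0}
    - {"dp": [0,0.3,0],"twist": 0}
    - {"dp": [0,0.3,0],"twist": 0}
    - {"dp": [0,0.3,0],"twist": 0}
    - {"dp": [0,0.3,0],"twist": 0}
    - {"dp": [0,0.25,0],"twist": 0}
    - {"dp": [0,0.15,0],"twist": 0}
    - {"dp": [0,0.05,0],"twist": 0}

```text
time_s: 11.75
ee_pos: [0.5014, -0.1456, 0.2455]
eef_rot: [-3.142, 0.0, -2.944]
force: [1.0, 1.0, -9.0]
grip_width: 0.0137
grip_force: 60.0
```

```bash
python3 - <<'E'
from h import *
for i in range(2): print(measure(True)[0])
from sim import *
v=.4*np.array([ .18,.35,.44,.05,-.34,-.71,-.74,-.95,-.8,-.53,-.26])
for tau in(.01,.03,.05,.07,.09):
  for sl in(.06,.065,.07,.075):
    o=sim(v,tau,slope=sl,tail=.1);l=o[4];print(tau,sl,l[-2],l[-1])
E
```

```text
{'t': 11.75, 'jy': np.float64(-98.4), 'jz': np.float64(58.2), 'n': 7253, 'res': np.float64(1.54), 'floor': [-1.85, 0.13, 93.55], 'nf': 9251, 'ee': [0.5014, -0.1456, 0.2455], 'rot': [-3.1416, 0.0001, -2.9439], 'q235': np.float64(-0.13)}
{'t': 11.8, 'jy': np.float64(-99.3), 'jz': np.float64(58.2), 'n': 7221, 'res': np.float64(1.54), 'floor': [-1.9, 0.31, 93.55], 'nf': 9326, 'ee': [0.5014, -0.1458, 0.2455], 'rot': [-3.1416, 0.0002, -2.944], 'q235': np.float64(-0.15)}
0.01 0.06 (-131, 4, 76) (-132, 6, 7)
0.01 0.065 (-131, -3, 65) (-132, -3, -4)
0.01 0.07 (-131, -10, 53) (-132, -12, -17)
0.01 0.075 (-131, -19, 39) (-132, -21, -30)
0.03 0.06 (-129, -7, 64) (-132, -6, -5)
0.03 0.065 (-129, -15, 51) (-132, -16, -19)
0.03 0.07 (-129, -24, 36) (-132, -26, -34)
0.03 0.075 (-129, -33, 20) (-132, -36, -50)
0.05 0.06 (-127, -21, 54) (-132, -20, -16)
0.05 0.065 (-127, -30, 37) (-132, -31, -33)
0.05 0.07 (-127, -41, 19) (-132, -43, -51)
0.05 0.075 (-127, -52, -2) (-132, -57, -73)
0.07 0.06 (-123, -37, 41) (-130, -37, -29)
0.07 0.065 (-123, -48, 20) (-130, -50, -50)
0.07 0.07 (-123, -60, -4) (-130, -65, -74)
0.07 0.075 (-123, -74, -32) (-130, -81, -102)
0.09 0.06 (-119, -54, 24) (-128, -56, -44)
0.09 0.065 (-119, -67, -2) (-128, -71, -71)
0.09 0.07 (-119, -81, -33) (-128, -88, -102)
0.09 0.075 (-119, -99, -105) (-128, -116, -224)
```

Request:
step_arm:
  deltas:
    - {"dp": [0,0,0],"twist": 0}
    - {"dp": [0,0,0],"twist": 0}
    - {"dp": [0,0,0],"twist": 0}
    - {"dp": [0,0,0],"twist": 0}
    - {"dp": [0,0,0],"twist": 0}
    - {"dp": [0,0,0],"twist": 0}
    - {"dp": [0,0,0],"twist": 0}
    - {"dp": [0,0,0],"twist": 0}
    - {"dp": [0,0,0],"twist": 0}
    - {"dp": [0,0,0],"twist": 0}

```text
time_s: 12.85
ee_pos: [0.5014, -0.1462, 0.2454]
eef_rot: [-3.142, 0.0, -2.944]
force: [0.0, -0.1, -8.1]
grip_width: 0.0135
grip_force: 60.0
```

```bash
python3 - <<'E'
from h import *
for i in range(2): print(measure(True)[0])
from sim import *
from scipy.optimize import minimize
def mk(p): return np.r_[.35*p[0],.75*p[0],p[0],p[1:]]
def cost(p):
    v=mk(p);c=0
    for tau,sl in((.03,.072),(.04,.07)):
        X,s,sd,vm,l=sim(v,tau,slope=sl,tail=.2);c+=((sd-.012)/.01)**2+((s)/.02)**2
    w=np.r_[v,0];c+=1e4*sum(max(0,abs(x)-.395)**2 for x in v)+1e4*sum(max(0,abs(x)-.19)**2 for x in np.diff(w)[:7])+1e4*sum(max(0,abs(x)-.11)**2 for x in np.diff(w)[8:])
    return c
r=minimize(cost,[.22,.03,-.15,-.33,-.39,-.36,-.28,-.18,-.08],method='Nelder-Mead',options=dict(maxiter=900))
v=np.round(mk(r.x)/.4,2);print(r.fun,v.tolist())
for tau,sl in((.03,.06),(.03,.07),(.05,.07),(.03,.075)):
    o=sim(v*.4,tau,slope=sl,tail=.1);print(tau,sl,np.round(o[:4],3),o[4])
E
```

```text
{'t': 12.85, 'jy': np.float64(-129.2), 'jz': np.float64(60.1), 'n': 7033, 'res': np.float64(1.58), 'floor': [-2.43, 0.73, 93.57], 'nf': 11936, 'ee': [0.5014, -0.1462, 0.2454], 'rot': [-3.1416, 0.0, -2.9444], 'q235': np.float64(-0.03)}
{'t': 12.9, 'jy': np.float64(-129.2), 'jz': np.float64(60.1), 'n': 7043, 'res': np.float64(1.59), 'floor': [-2.46, 0.59, 93.57], 'nf': 11961, 'ee': [0.5014, -0.1462, 0.2454], 'rot': [-3.1416, -0.0, -2.9444], 'q235': np.float64(0.01)}
0.16081758483103678 [0.19, 0.41, 0.55, 0.08, -0.4, -0.85, -0.5, -0.97, -0.61, -0.35, -0.28]
0.03 0.06 [-0.109  0.02   0.043  0.218] [(5, -129, 0), (19, -129, 0), (40, -129, 0), (48, -122, 79), (38, -107, 166), (9, -83, 264), (-15, -63, 177), (-49, -36, 295), (-77, -13, 206), (-94, 2, 136), (-106, 14, 116), (-109, 20, 43)]
0.03 0.07 [-0.109  0.005  0.022  0.218] [(5, -129, 0), (19, -129, 0), (40, -129, 0), (48, -122, 73), (38, -108, 153), (9, -86, 244), (-15, -68, 157), (-49, -44, 274), (-77, -23, 185), (-94, -9, 115), (-106, 1, 94), (-109, 5, 22)]
0.05 0.07 [-0.108 -0.013  0.008  0.211] [(4, -129, 0), (17, -129, 0), (36, -129, 0), (46, -125, 56), (40, -113, 134), (15, -94, 209), (-10, -78, 143), (-42, -57, 242), (-71, -37, 172), (-90, -25, 102), (-103, -16, 76), (-108, -13, 8)]
0.03 0.075 [-0.109 -0.004  0.01   0.218] [(5, -129, 0), (19, -129, 0), (40, -129, 0), (48, -123, 69), (38, -109, 147), (9, -87, 233), (-15, -71, 146), (-49, -47, 263), (-77, -28, 174), (-94, -15, 104), (-106, -7, 83), (-109, -4, 10)]
```

Request:
step_arm:
  deltas:
    - {"dp": [0,0.19,0],"twist": 0}
    - {"dp": [0,0.41,0],"twist": 0}
    - {"dp": [0,0.55,0],"twist": 0}
    - {"dp": [0,0.08,0],"twist": 0}
    - {"dp": [0,-0.4,0],"twist": 0}
    - {"dp": [0,-0.85,0],"twist": 0}
    - {"dp": [0,-0.85,0],"twist": 0}
    - {"dp": [0,-0.75,0],"twist": 0}
    - {"dp": [0,-0.6,0],"twist": 0}
    - {"dp": [0,-0.35,0],"twist": 0}
    - {"dp": [0,-0.15,0],"twist": 0}
    - {"dp": [0,0,0],"twist": 0}

```text
time_s: 14.15
ee_pos: [0.5227, -0.253, 0.2453]
eef_rot: [3.141, -0.0, -2.945]
force: [0.7, -0.9, -9.0]
grip_width: 0.0138
grip_force: 60.0
```

```bash
python3 - <<'E'
from h import *
for i in range(4): print(measure(True)[0])
E
```

```text
{'t': 14.15, 'jy': np.float64(2.6), 'jz': np.float64(57.8), 'n': 4418, 'res': np.float64(0.95), 'floor': [-0.34, 0.85, 93.57], 'nf': 7062, 'ee': [0.5227, -0.253, 0.2453], 'rot': [3.1414, -0.0003, -2.9448], 'q235': np.float64(0.35)}
{'t': 14.2, 'jy': np.float64(1.8), 'jz': np.float64(57.8), 'n': 4418, 'res': np.float64(0.94), 'floor': [-0.38, 0.24, 93.59], 'nf': 7044, 'ee': [0.5227, -0.2524, 0.2454], 'rot': [3.1414, -0.0001, -2.9443], 'q235': np.float64(0.21)}
{'t': 14.25, 'jy': np.float64(1.4), 'jz': np.float64(57.8), 'n': 4413, 'res': np.float64(0.94), 'floor': [-0.61, 0.35, 93.59], 'nf': 7059, 'ee': [0.5227, -0.2521, 0.2455], 'rot': [3.1415, 0.0, -2.9438], 'q235': np.float64(0.09)}
{'t': 14.3, 'jy': np.float64(1.4), 'jz': np.float64(57.8), 'n': 4411, 'res': np.float64(0.94), 'floor': [-0.47, 0.04, 93.58], 'nf': 7060, 'ee': [0.5228, -0.252, 0.2456], 'rot': [3.1416, 0.0001, -2.9436], 'q235': np.float64(-0.08)}
```

Request:
step_arm:
  deltas:
    - {"dp": [0,0,0],"twist": 0.3}
    - {"dp": [0,0,0],"twist": 0.6}
    - {"dp": [0,0,0],"twist": 0.9}
    - {"dp": [0,0,0],"twist": 1}
    - {"dp": [0,0,0],"twist": 1}
    - {"dp": [0,0,0],"twist": 1}
    - {"dp": [0,0,0],"twist": 1}
    - {"dp": [0,0,0],"twist": 1}
    - {"dp": [0,0,0],"twist": 1}
    - {"dp": [0,0,0],"twist": 0.9}
    - {"dp": [0,0,0],"twist": 0.7}
    - {"dp": [0,0,0],"twist": 0.5}

```text
time_s: 15.55
ee_pos: [0.5227, -0.2526, 0.2456]
eef_rot: [-3.142, 0.0, 2.645]
force: [-0.7, 0.6, -8.5]
grip_width: 0.0134
grip_force: 60.0
```

```bash
python3 - <<'E'
from h import *
for i in range(2): print(measure(True)[0])
E
```

```text
{'t': 15.55, 'jy': np.float64(1.2), 'jz': np.float64(57.9), 'n': 4431, 'res': np.float64(0.94), 'floor': [-0.61, -0.5, 93.64], 'nf': 7058, 'ee': [0.5227, -0.2526, 0.2456], 'rot': [-3.1416, 0.0002, 2.645], 'q235': np.float64(-0.17)}
{'t': 15.6, 'jy': np.float64(1.1), 'jz': np.float64(57.9), 'n': 4422, 'res': np.float64(0.95), 'floor': [-0.64, 0.11, 93.64], 'nf': 7060, 'ee': [0.5228, -0.2525, 0.2456], 'rot': [3.1416, 0.0002, 2.6433], 'q235': np.float64(-0.23)}
```

Request:
step_arm:
  deltas:
    - {"dp": [0,0,0],"twist": 0.4}
    - {"dp": [0,0,0],"twist": 0.8}
    - {"dp": [0,0,0],"twist": 1}
    - {"dp": [0,0,0],"twist": 1}
    - {"dp": [0,0,0],"twist": 1}
    - {"dp": [0,0,0],"twist": 1}
    - {"dp": [0,0,0],"twist": 1}
    - {"dp": [0,0,0],"twist": 1}
    - {"dp": [0,0,0],"twist": 1}
    - {"dp": [0,0,0],"twist": 1}
    - {"dp": [0,0,0],"twist": 1}
    - {"dp": [0,0,0],"twist": 1}

```text
time_s: 16.85
ee_pos: [0.5227, -0.2528, 0.2455]
eef_rot: [3.142, -0.0, 1.862]
force: [-0.7, -0.2, -8.4]
grip_width: 0.0138
grip_force: 60.0
```

Request:
step_arm:
  deltas:
    - {"dp": [0,0,0],"twist": 1}
    - {"dp": [0,0,0],"twist": 1}
    - {"dp": [0,0,0],"twist": 0.75}
    - {"dp": [0,0,0],"twist": 0.4}
    - {"dp": [0,0,0],"twist": 0}

```text
time_s: 17.35
ee_pos: [0.5228, -0.2529, 0.2455]
eef_rot: [3.142, 0.0, 1.645]
force: [-0.0, 0.0, -8.2]
grip_width: 0.0135
grip_force: 60.0
```

```bash
python3 - <<'E'
from h import *
for i in range(3): print(measure(True)[0])
E
```

```text
{'t': 17.35, 'jy': np.float64(1.1), 'jz': np.float64(57.9), 'n': 4403, 'res': np.float64(0.87), 'floor': [-0.04, -1.14, 93.73], 'nf': 7045, 'ee': [0.5228, -0.2529, 0.2455], 'rot': [3.1415, 0.0001, 1.6455], 'q235': np.float64(-0.11)}
{'t': 17.4, 'jy': np.float64(1.1), 'jz': np.float64(57.9), 'n': 4394, 'res': np.float64(0.87), 'floor': [-0.32, -1.28, 93.71], 'nf': 7027, 'ee': [0.5227, -0.2529, 0.2455], 'rot': [-3.1416, 0.0, 1.6466], 'q235': np.float64(-0.01)}
{'t': 17.45, 'jy': np.float64(1.1), 'jz': np.float64(57.9), 'n': 4394, 'res': np.float64(0.86), 'floor': [-0.38, -1.02, 93.72], 'nf': 7029, 'ee': [0.5227, -0.2529, 0.2455], 'rot': [-3.1416, -0.0, 1.6468], 'q235': np.float64(0.03)}
```

Request:
step_arm:
  deltas:
    - {"dp": [0.15,0,0],"twist": 0}
    - {"dp": [0.3,0,0],"twist": 0}
    - {"dp": [0.45,0,0],"twist": 0}
    - {"dp": [0.6,0,0],"twist": 0}
    - {"dp": [0.6,0,0],"twist": 0}
    - {"dp": [0.6,0,0],"twist": 0}
    - {"dp": [0.6,0,0],"twist": 0}
    - {"dp": [0.6,0,0],"twist": 0}
    - {"dp": [0.6,0,0],"twist": 0}
    - {"dp": [0.6,0,0],"twist": 0}
    - {"dp": [0.6,0,0],"twist": 0}
    - {"dp": [0.6,0,0],"twist": 0}

```text
time_s: 18.7
ee_pos: [0.5031, 0.0006, 0.2457]
eef_rot: [3.141, -0.0, 1.647]
force: [0.5, -0.2, -8.3]
grip_width: 0.0137
grip_force: 60.0
```

Request:
step_arm:
  deltas:
    - {"dp": [0.6,0,0],"twist": 0}
    - {"dp": [0.6,0,0],"twist": 0}
    - {"dp": [0.6,0,0],"twist": 0}
    - {"dp": [0.6,0,0],"twist": 0}
    - {"dp": [0.6,0,0],"twist": 0}
    - {"dp": [0.6,0,0],"twist": 0}
    - {"dp": [0.5,0,0],"twist": 0}
    - {"dp": [0.35,0,0],"twist": 0}
    - {"dp": [0.25,0,0],"twist": 0}
    - {"dp": [0.15,0,0],"twist": 0}

```text
time_s: 19.7
ee_pos: [0.489, 0.1926, 0.2455]
eef_rot: [3.142, 0.0, 1.646]
force: [0.2, 0.1, -8.3]
grip_width: 0.0135
grip_force: 60.0
```

```bash
python3 - <<'E'
from h import *
for i in range(3): print(measure(True)[0])
E
```

```text
{'t': 19.7, 'jy': np.float64(-0.2), 'jz': np.float64(57.9), 'n': 4312, 'res': np.float64(0.83), 'floor': [-0.29, -1.32, 93.7], 'nf': 7027, 'ee': [0.489, 0.1926, 0.2455], 'rot': [3.1415, 0.0, 1.6465], 'q235': np.float64(-0.04)}
{'t': 19.75, 'jy': np.float64(-0.3), 'jz': np.float64(57.9), 'n': 4312, 'res': np.float64(0.84), 'floor': [-0.31, -0.34, 93.71], 'nf': 7037, 'ee': [0.489, 0.1929, 0.2454], 'rot': [-3.1416, -0.0003, 1.6464], 'q235': np.float64(-0.03)}
{'t': 19.8, 'jy': np.float64(-0.2), 'jz': np.float64(57.9), 'n': 4311, 'res': np.float64(0.84), 'floor': [-0.4, -0.73, 93.69], 'nf': 7036, 'ee': [0.4891, 0.1922, 0.2454], 'rot': [-3.1415, 0.0, 1.6463], 'q235': np.float64(0.07)}
```

Request:
step_arm:
  deltas:
    - {"dp": [0,0,0.1],"twist": 0}
    - {"dp": [0,0,0.2],"twist": 0}
    - {"dp": [0,0,0.25],"twist": 0}
    - {"dp": [0,0,0.25],"twist": 0}
    - {"dp": [0,0,0.25],"twist": 0}
    - {"dp": [0,0,0.2],"twist": 0}
    - {"dp": [0,0,0.1],"twist": 0}
    - {"dp": [0,0,0],"twist": 0}
    - {"dp": [0,0,0],"twist": 0}
    - {"dp": [0,0,0],"twist": 0}
    - {"dp": [0,0,0],"twist": 0}
    - {"dp": [0,0,0],"twist": 0}

```text
time_s: 21.05
ee_pos: [0.4894, 0.1919, 0.1917]
eef_rot: [3.141, -0.0, 1.646]
force: [-0.1, -0.0, -8.5]
grip_width: 0.0135
grip_force: 60.0
```

```bash
python3 - <<'E'
from h import *
for i in range(2): print(measure(True)[0])
E
```

```text
{'t': 21.05, 'jy': np.float64(-0.2), 'jz': np.float64(57.9), 'n': 4294, 'res': np.float64(0.81), 'floor': [-0.55, -1.31, 93.71], 'nf': 7031, 'ee': [0.4894, 0.1919, 0.1917], 'rot': [3.1412, -0.0001, 1.6458], 'q235': np.float64(-0.38)}
{'t': 21.1, 'jy': np.float64(-0.2), 'jz': np.float64(57.9), 'n': 4293, 'res': np.float64(0.82), 'floor': [-0.09, -1.36, 93.71], 'nf': 7027, 'ee': [0.4894, 0.1919, 0.1916], 'rot': [3.1413, -0.0, 1.6458], 'q235': np.float64(-0.28)}
```

Request:
step_arm:
  deltas:
    - {"dp": [0,0,0],"twist": 0}
    - {"dp": [0,0,0],"twist": 0}
    - {"dp": [0,0,0],"twist": 0}
    - {"dp": [0,0,0],"twist": 0}
    - {"dp": [0,0,0],"twist": 0}
    - {"dp": [0,0,0],"twist": 0}
    - {"dp": [0,0,0],"twist": 0}
    - {"dp": [0,0,0],"twist": 0}
    - {"dp": [0,0,0],"twist": 0}
    - {"dp": [0,0,0],"twist": 0}
    - {"dp": [0,0,0],"twist": 0}
    - {"dp": [0,0,0],"twist": 0}

```text
time_s: 22.35
ee_pos: [0.4893, 0.1918, 0.1915]
eef_rot: [3.142, 0.0, 1.646]
force: [0.3, 1.0, -7.9]
grip_width: 0.0135
grip_force: 60.0
```

Request:
step_arm:
  deltas:
    - {"dp": [0,0,0],"twist": 0}
    - {"dp": [0,0,0],"twist": 0}
    - {"dp": [0,0,0],"twist": 0}
    - {"dp": [0,0,0],"twist": 0}
    - {"dp": [0,0,0],"twist": 0}
    - {"dp": [0,0,0],"twist": 0}
    - {"dp": [0,0,0],"twist": 0}
    - {"dp": [0,0,0],"twist": 0}
    - {"dp": [0,0,0],"twist": 0}
    - {"dp": [0,0,0],"twist": 0}
    - {"dp": [0,0,0],"twist": 0}
    - {"dp": [0,0,0],"twist": 0}

```text
time_s: 23.55
ee_pos: [0.4893, 0.1918, 0.1914]
eef_rot: [-3.142, 0.0, 1.646]
force: [0.1, -0.5, -8.3]
grip_width: 0.0134
grip_force: 60.0
```

Request:
step_arm:
  deltas:
    - {"dp": [0,0,0],"twist": 0}
    - {"dp": [0,0,0],"twist": 0}
    - {"dp": [0,0,0],"twist": 0}
    - {"dp": [0,0,0],"twist": 0}
    - {"dp": [0,0,0],"twist": 0}
    - {"dp": [0,0,0],"twist": 0}
    - {"dp": [0,0,0],"twist": 0}
    - {"dp": [0,0,0],"twist": 0}
    - {"dp": [0,0,0],"twist": 0}
    - {"dp": [0,0,0],"twist": 0}
    - {"dp": [0,0,0],"twist": 0}
    - {"dp": [0,0,0],"twist": 0}

```text
time_s: 24.75
ee_pos: [0.4893, 0.1918, 0.1915]
eef_rot: [-3.142, -0.0, 1.646]
force: [0.1, -0.2, -8.9]
grip_width: 0.0137
grip_force: 60.0
```

```bash
python3 - <<'E'
from h import *
for i in range(2): print(measure(True)[0])
im,d=ctrl.camera('top');cal=Tcam('top');print(rectfit(cloud('top',d,ctrl.cut_out('top','panel')[0]['pixels'],cal)));print(rectfit(cloud('top',d,ctrl.cut_out('top','mat')[0]['pixels'],cal)))
E
```

```text
{'t': 24.75, 'jy': np.float64(-0.2), 'jz': np.float64(57.9), 'n': 4290, 'res': np.float64(0.84), 'floor': [-0.27, -1.14, 93.7], 'nf': 7033, 'ee': [0.4893, 0.1918, 0.1915], 'rot': [-3.1416, -0.0, 1.6458], 'q235': np.float64(0.0)}
{'t': 24.8, 'jy': np.float64(-0.2), 'jz': np.float64(57.9), 'n': 4284, 'res': np.float64(0.83), 'floor': [-0.21, -1.77, 93.7], 'nf': 7031, 'ee': [0.4893, 0.1918, 0.1914], 'rot': [-3.1415, -0.0, 1.6457], 'q235': np.float64(0.05)}Traceback (most recent call last):
  File "<stdin>", line 3, in <module>
IndexError: list index out of range
```

```bash
python3 - <<'E'
from h import *
for n in('top','side'):
    im,d=ctrl.camera(n);cal=Tcam(n)
    for r in ctrl.cut_out(n,'mat')[:1]:
        p=cloud(n,d,r['pixels'],cal);p=p[abs(p[:,2])<.02];print(n,r['conf'],len(p),rectfit(p))
E
```

```text
top 0.67 9 (array([490.4, 210.8]), array([380.2, 114.4]), 9.45)
side 0.84 5929 (array([ 513.3, -165. ]), array([198.6, 366. ]), 6.99)
```

Request:
step_arm:
  deltas:
    - {"dp": [0,0,-0.1],"twist": 0}
    - {"dp": [0,0,-0.2],"twist": 0}
    - {"dp": [0,0,-0.25],"twist": 0}
    - {"dp": [0,0,-0.25],"twist": 0}
    - {"dp": [0,0,-0.25],"twist": 0}
    - {"dp": [0,0,-0.2],"twist": 0}
    - {"dp": [0,0,-0.1],"twist": 0}
    - {"dp": [0,0,0],"twist": 0}

```text
time_s: 25.95
ee_pos: [0.4894, 0.1919, 0.246]
eef_rot: [3.141, -0.0, 1.646]
force: [0.0, 0.6, -8.4]
grip_width: 0.0139
grip_force: 60.0
```

Request:
step_arm:
  deltas:
    - {"dp": [-0.15,0,0],"twist": 0}
    - {"dp": [-0.3,-0.01,0],"twist": 0}
    - {"dp": [-0.45,-0.02,0],"twist": 0}
    - {"dp": [-0.6,-0.02,0],"twist": 0}
    - {"dp": [-0.6,-0.02,0],"twist": 0}
    - {"dp": [-0.6,-0.02,0],"twist": 0}
    - {"dp": [-0.6,-0.02,0],"twist": 0}
    - {"dp": [-0.6,-0.02,0],"twist": 0}
    - {"dp": [-0.6,-0.02,0],"twist": 0}
    - {"dp": [-0.6,-0.02,0],"twist": 0}
    - {"dp": [-0.6,-0.01,0],"twist": 0}
    - {"dp": [-0.6,-0.01,0],"twist": 0}

```text
time_s: 27.15
ee_pos: [0.5001, -0.0619, 0.2452]
eef_rot: [-3.141, 0.0, 1.645]
force: [-0.3, 0.4, -8.6]
grip_width: 0.0138
grip_force: 60.0
```

Request:
step_arm:
  deltas:
    - {"dp": [-0.6,0,0],"twist": 0}
    - {"dp": [-0.45,0,0],"twist": 0}
    - {"dp": [-0.3,0,0],"twist": 0}
    - {"dp": [-0.15,0,0],"twist": 0}
    - {"dp": [0,0,0],"twist": 0}

```text
time_s: 27.65
ee_pos: [0.5049, -0.1203, 0.2452]
eef_rot: [-3.141, -0.0, 1.645]
force: [-0.1, 0.8, -8.0]
grip_width: 0.0138
grip_force: 60.0
```

```bash
python3 - <<'E'
from h import *
for i in range(3): print(measure(True)[0])
E
```

```text
{'t': 27.65, 'jy': np.float64(-1.3), 'jz': np.float64(57.9), 'n': 4393, 'res': np.float64(0.85), 'floor': [-0.34, -1.35, 93.7], 'nf': 7035, 'ee': [0.5049, -0.1203, 0.2452], 'rot': [-3.1412, -0.0002, 1.645], 'q235': np.float64(0.43)}
{'t': 27.7, 'jy': np.float64(-1.2), 'jz': np.float64(57.9), 'n': 4378, 'res': np.float64(0.85), 'floor': [-0.24, -1.09, 93.69], 'nf': 7039, 'ee': [0.505, -0.1197, 0.2453], 'rot': [-3.1413, -0.0003, 1.6455], 'q235': np.float64(0.34)}
{'t': 27.75, 'jy': np.float64(-1.2), 'jz': np.float64(57.9), 'n': 4389, 'res': np.float64(0.84), 'floor': [-0.2, -1.45, 93.7], 'nf': 7055, 'ee': [0.505, -0.1194, 0.2454], 'rot': [-3.1414, -0.0003, 1.6461], 'q235': np.float64(0.25)}
```

Request:
step_arm:
  deltas:
    - {"dp": [0.15,0,0],"twist": 0}
    - {"dp": [0.35,0,0],"twist": 0}
    - {"dp": [0.45,0,0],"twist": 0}
    - {"dp": [0.45,0,0],"twist": 0}
    - {"dp": [0.35,0,0],"twist": 0}
    - {"dp": [0.15,0,0],"twist": 0}
    - {"dp": [0,0,0],"twist": -0.3}
    - {"dp": [0,0,0],"twist": -0.6}
    - {"dp": [0,0,0],"twist": -0.9}
    - {"dp": [0,0,0],"twist": -1}
    - {"dp": [0,0,0],"twist": -1}
    - {"dp": [0,0,0],"twist": -1}

```text
time_s: 29.0
ee_pos: [0.4995, -0.0447, 0.2454]
eef_rot: [-3.141, 0.0, 1.984]
force: [0.1, 0.1, -8.1]
grip_width: 0.0134
grip_force: 60.0
```

Request:
step_arm:
  deltas:
    - {"dp": [0,0,0],"twist": -1}
    - {"dp": [0,0,0],"twist": -1}
    - {"dp": [0,0,0],"twist": -1}
    - {"dp": [0,0,0],"twist": -1}
    - {"dp": [0,0,0],"twist": -1}
    - {"dp": [0,0,0],"twist": -1}
    - {"dp": [0,0,0],"twist": -1}
    - {"dp": [0,0,0],"twist": -1}
    - {"dp": [0,0,0],"twist": -0.7}
    - {"dp": [0,0,0],"twist": -0.4}

```text
time_s: 30.0
ee_pos: [0.4995, -0.0446, 0.2454]
eef_rot: [-3.141, 0.0, 2.618]
force: [0.0, 0.4, -8.4]
grip_width: 0.0139
grip_force: 60.0
```

```bash
python3 - <<'E'
from h import *
for i in range(2): print(measure(True)[0])
E
```

```text
{'t': 30.0, 'jy': np.float64(-1.4), 'jz': np.float64(57.8), 'n': 4384, 'res': np.float64(0.85), 'floor': [-0.9, -0.88, 93.62], 'nf': 7061, 'ee': [0.4995, -0.0446, 0.2454], 'rot': [-3.1414, 0.0001, 2.6182], 'q235': np.float64(0.01)}
{'t': 30.05, 'jy': np.float64(-1.4), 'jz': np.float64(57.8), 'n': 4376, 'res': np.float64(0.83), 'floor': [-0.67, -0.31, 93.6], 'nf': 7042, 'ee': [0.4995, -0.0445, 0.2454], 'rot': [-3.1414, 0.0, 2.6191], 'q235': np.float64(0.01)}
```

Request:
step_arm:
  deltas:
    - {"dp": [0,0,0],"twist": -0.4}
    - {"dp": [0,0,0],"twist": -0.8}
    - {"dp": [0,0,0],"twist": -1}
    - {"dp": [0,0,0],"twist": -1}
    - {"dp": [0,0,0],"twist": -1}
    - {"dp": [0,0,0],"twist": -1}
    - {"dp": [0,0,0],"twist": -1}
    - {"dp": [0,0,0],"twist": -1}
    - {"dp": [0,0,0],"twist": -0.9}
    - {"dp": [0,0,0],"twist": -0.7}
    - {"dp": [0,0,0],"twist": -0.4}
    - {"dp": [0,0,0],"twist": 0}

```text
time_s: 31.3
ee_pos: [0.4994, -0.0441, 0.2454]
eef_rot: [-3.142, -0.0, -3.024]
force: [1.0, -0.2, -9.1]
grip_width: 0.014
grip_force: 60.0
```

```bash
python3 - <<'E'
from h import *
for i in range(2): print(measure(True)[0])
from sim import *
v=-.1*np.array([.2,.5,.8]+[1]*16+[.8,.6,.4,.2])
for tau in(.02,.05):
    o=sim(v,tau,s=-.0015,tail=.5);print(np.round(o[:4],3),o[4])
E
```

```text
{'t': 31.3, 'jy': np.float64(-1.2), 'jz': np.float64(57.8), 'n': 4415, 'res': np.float64(0.95), 'floor': [-0.58, 0.6, 93.57], 'nf': 7050, 'ee': [0.4994, -0.0441, 0.2454], 'rot': [-3.1415, -0.0, -3.0244], 'q235': np.float64(0.02)}
{'t': 31.35, 'jy': np.float64(-1.2), 'jz': np.float64(57.8), 'n': 4417, 'res': np.float64(0.94), 'floor': [-0.3, 0.6, 93.57], 'nf': 7063, 'ee': [0.4994, -0.0441, 0.2454], 'rot': [-3.1415, 0.0, -3.0254], 'q235': np.float64(-0.02)}
[-0.195  0.129  0.     0.1  ] [(-2, 0, 13), (-6, 3, 33), (-13, 7, 53), (-23, 14, 67), (-33, 21, 67), (-43, 27, 67), (-53, 34, 68), (-63, 41, 68), (-73, 48, 69), (-83, 55, 69), (-93, 62, 70), (-103, 69, 71), (-113, 76, 72), (-123, 83, 73), (-133, 90, 74), (-143, 98, 89), (-153, 109, 130), (-163, 124, 170), (-173, 129, 0), (-181, 129, 0), (-188, 129, 0), (-192, 129, 0), (-195, 129, 0), (-195, 129, 0), (-195, 129, 0), (-195, 129, 0), (-195, 129, 0), (-195, 129, 0)]
[-0.195  0.129  0.     0.1  ] [(-1, -1, 12), (-5, 2, 30), (-11, 6, 50), (-20, 12, 65), (-30, 19, 67), (-40, 25, 67), (-50, 32, 68), (-60, 39, 68), (-70, 46, 69), (-80, 53, 69), (-90, 59, 70), (-100, 67, 71), (-110, 74, 71), (-120, 81, 72), (-130, 88, 73), (-140, 96, 77), (-150, 105, 117), (-160, 119, 158), (-170, 129, 0), (-179, 129, 0), (-186, 129, 0), (-191, 129, 0), (-194, 129, 0), (-195, 129, 0), (-195, 129, 0), (-195, 129, 0), (-195, 129, 0), (-195, 129, 0)]
```

Request:
step_arm:
  deltas:
    - {"dp": [0,-0.05,0],"twist": 0}
    - {"dp": [0,-0.12,0],"twist": 0}
    - {"dp": [0,-0.2,0],"twist": 0}
    - {"dp": [0,-0.25,0],"twist": 0}
    - {"dp": [0,-0.25,0],"twist": 0}
    - {"dp": [0,-0.25,0],"twist": 0}
    - {"dp": [0,-0.25,0],"twist": 0}
    - {"dp": [0,-0.25,0],"twist": 0}
    - {"dp": [0,-0.25,0],"twist": 0}
    - {"dp": [0,-0.25,0],"twist": 0}
    - {"dp": [0,-0.25,0],"twist": 0}
    - {"dp": [0,-0.25,0],"twist": 0}

```text
time_s: 32.6
ee_pos: [0.5117, -0.149, 0.2454]
eef_rot: [-3.142, -0.0, -3.025]
force: [-0.2, 0.1, -8.6]
grip_width: 0.0137
grip_force: 60.0
```

Request:
step_arm:
  deltas:
    - {"dp": [0,-0.25,0],"twist": 0}
    - {"dp": [0,-0.25,0],"twist": 0}
    - {"dp": [0,-0.25,0],"twist": 0}
    - {"dp": [0,-0.25,0],"twist": 0}
    - {"dp": [0,-0.25,0],"twist": 0}
    - {"dp": [0,-0.22,0],"twist": 0}
    - {"dp": [0,-0.19,0],"twist": 0}
    - {"dp": [0,-0.16,0],"twist": 0}
    - {"dp": [0,-0.13,0],"twist": 0}
    - {"dp": [0,-0.1,0],"twist": 0}
    - {"dp": [0,-0.07,0],"twist": 0}
    - {"dp": [0,-0.04,0],"twist": 0}

```text
time_s: 33.8
ee_pos: [0.5218, -0.2341, 0.2454]
eef_rot: [-3.142, 0.0, -3.025]
force: [0.7, 0.2, -8.6]
grip_width: 0.0134
grip_force: 60.0
```

```bash
python3 - <<'E'
from h import *
for i in range(3): print(measure(True)[0])
E
```

```text
{'t': 33.8, 'jy': np.float64(14.4), 'jz': np.float64(57.8), 'n': 4646, 'res': np.float64(1.24), 'floor': [-0.48, 0.28, 93.57], 'nf': 7035, 'ee': [0.5218, -0.2341, 0.2454], 'rot': [-3.1416, 0.0, -3.0247], 'q235': np.float64(-0.01)}
{'t': 33.85, 'jy': np.float64(14.1), 'jz': np.float64(57.8), 'n': 4651, 'res': np.float64(1.21), 'floor': [-0.4, 0.33, 93.59], 'nf': 7049, 'ee': [0.5217, -0.2342, 0.2454], 'rot': [-3.1416, -0.0001, -3.0248], 'q235': np.float64(0.03)}
{'t': 33.9, 'jy': np.float64(13.7), 'jz': np.float64(57.8), 'n': 4634, 'res': np.float64(1.19), 'floor': [-0.48, 0.03, 93.6], 'nf': 7052, 'ee': [0.5217, -0.234, 0.2454], 'rot': [3.1415, -0.0, -3.0247], 'q235': np.float64(0.05)}
```

```bash
cat > sim2.py <<'E'
import numpy as np
def sim(v,tau,r,s=-.129,slope=.06,tail=.5,e=.5):
    dt=.001;X=Vc=sd=vmax=0.;log=[]
    for i in range(int((len(v)*.1+tail)/dt)):
        k=int(i*dt/.1+1e-9);c=v[k] if k<len(v) else 0.
        a=(c-Vc)/tau;Vc+=a*dt;X+=Vc*dt
        g=-9.81*slope if s<-.095 else 9.81*slope if s>.095 else 0
        f=dt*2/3*(g-a);n=sd+f
        sd=n-np.sign(n)*min(abs(n),r*dt)
        s+=sd*dt
        if abs(s)>.129:s=np.sign(s)*.129;sd=-e*sd
        vmax=max(vmax,abs(Vc+sd))
        if i%100==99:log.append((round(X*1e3),round(s*1e3),round(sd*1e3)))
    return X,s,sd,vmax,log
E
python3 - <<'E'
from sim2 import *
v=-.4*np.array([.05,.12,.2]+[.25]*14+[.22,.19,.16,.13,.1,.07,.04])
v1=.4*np.array([ .18,.35,.44,.05,-.34,-.71,-.74,-.95,-.8,-.53,-.26])
v2=.4*np.array([ .19,.41,.55,.08,-.4,-.85,-.85,-.75,-.6,-.35,-.15,0])
for r in(.02,.05,.08,.12):
  for tau in(.02,.05): print(r,tau,*[np.round(np.array(sim(q,tau,r,s=s0,tail=.0)[1:3])*1e3) for q,s0 in((v,-.001),(v1,-.129),(v2,-.129))])
E
python3 - <<'E'
from h import *
for i in range(2): print(measure(True)[0])
E
```

```text
0.02 0.02 [ 72. -22.] [-4. 60.] [22. 35.]
0.02 0.05 [ 71. -21.] [-24.  45.] [ 1. 18.]
0.05 0.02 [ 23. -21.] [-15.  34.] [9. 6.]
0.05 0.05 [ 23. -20.] [-35.  17.] [-12.  -7.]
0.08 0.02 [14.  0.] [-26.   7.] [-4. -9.]
0.08 0.05 [13.  0.] [-47.  -7.] [-26. -26.]
0.12 0.02 [5. 0.] [-40. -12.] [-20. -28.]
0.12 0.05 [4. 0.] [-63. -34.] [-41. -42.]
{'t': 33.95, 'jy': np.float64(13.6), 'jz': np.float64(57.8), 'n': 4626, 'res': np.float64(1.18), 'floor': [-0.37, 0.13, 93.61], 'nf': 7049, 'ee': [0.5217, -0.2339, 0.2455], 'rot': [3.1416, 0.0, -3.0246], 'q235': np.float64(0.0)}
{'t': 34.0, 'jy': np.float64(13.6), 'jz': np.float64(57.8), 'n': 4631, 'res': np.float64(1.19), 'floor': [-0.53, 0.55, 93.58], 'nf': 7059, 'ee': [0.5217, -0.2338, 0.2455], 'rot': [3.1415, 0.0001, -3.0246], 'q235': np.float64(-0.02)}
```

Request:
step_arm:
  deltas:
    - {"dp": [0,0.03,0],"twist": 0}
    - {"dp": [0,0.06,0],"twist": 0}
    - {"dp": [0,0.09,0],"twist": 0}
    - {"dp": [0,0.12,0],"twist": 0}
    - {"dp": [0,0.15,0],"twist": 0}
    - {"dp": [0,0.18,0],"twist": 0}
    - {"dp": [0,0.21,0],"twist": 0}
    - {"dp": [0,0.24,0],"twist": 0}
    - {"dp": [0,0.27,0],"twist": 0}
    - {"dp": [0,0.3,0],"twist": 0}
    - {"dp": [0,0.33,0],"twist": 0}
    - {"dp": [0,0.36,0],"twist": 0}

```text
time_s: 35.25
ee_pos: [0.5106, -0.1398, 0.2455]
eef_rot: [-3.142, 0.0, -3.025]
force: [1.1, 0.2, -8.8]
grip_width: 0.0136
grip_force: 60.0
```

Request:
step_arm:
  deltas:
    - {"dp": [0,0.36,0],"twist": 0}
    - {"dp": [0,0.34,0],"twist": 0}
    - {"dp": [0,0.31,0],"twist": 0}
    - {"dp": [0,0.28,0],"twist": 0}
    - {"dp": [0,0.25,0],"twist": 0}
    - {"dp": [0,0.22,0],"twist": 0}
    - {"dp": [0,0.19,0],"twist": 0}
    - {"dp": [0,0.16,0],"twist": 0}
    - {"dp": [0,0.13,0],"twist": 0}
    - {"dp": [0,0.1,0],"twist": 0}
    - {"dp": [0,0.07,0],"twist": 0}
    - {"dp": [0,0.04,0],"twist": 0}

```text
time_s: 36.45
ee_pos: [0.4994, -0.0436, 0.2454]
eef_rot: [-3.142, 0.0, -3.025]
force: [0.4, 1.0, -8.9]
grip_width: 0.0135
grip_force: 60.0
```

```bash
python3 - <<'E'
from h import *
for i in range(2): o=measure(True)[0];print(o)
s=o['jy']/1000
from sim2 import *
v=-.4*np.array([.25,.5,.65,.75,.75,.7,.62,.53,.43,.33,.23,.13])
for r in(.04,.065,.09):
  for tau in(.02,.05):
    o=sim(v,tau,r,s=s);print(r,tau,np.round(o[:4],3),o[4])
E
```

```text
{'t': 36.45, 'jy': np.float64(14.7), 'jz': np.float64(57.8), 'n': 4657, 'res': np.float64(1.26), 'floor': [-0.11, 0.24, 93.57], 'nf': 7054, 'ee': [0.4994, -0.0436, 0.2454], 'rot': [-3.1415, 0.0, -3.0247], 'q235': np.float64(-0.04)}
{'t': 36.5, 'jy': np.float64(15.3), 'jz': np.float64(57.8), 'n': 4669, 'res': np.float64(1.27), 'floor': [-0.36, 0.99, 93.56], 'nf': 7051, 'ee': [0.4994, -0.0435, 0.2455], 'rot': [3.1416, 0.0, -3.0247], 'q235': np.float64(-0.02)}
0.04 0.02 [-0.235  0.128 -0.062  0.307] [(-8, 21, 62), (-26, 32, 125), (-51, 48, 161), (-80, 66, 184), (-110, 84, 180), (-139, 101, 176), (-164, 118, 190), (-186, 125, -77), (-204, 118, -60), (-218, 112, -43), (-228, 107, -27), (-234, 105, -10), (-235, 103, -2), (-235, 105, 34), (-235, 110, 69), (-235, 119, 104), (-235, 128, -62)]
0.04 0.05 [-0.235  0.121  0.122  0.313] [(-6, 19, 54), (-21, 28, 115), (-44, 43, 155), (-72, 60, 180), (-101, 78, 179), (-130, 95, 164), (-156, 112, 179), (-179, 129, -94), (-198, 120, -77), (-214, 112, -60), (-225, 107, -43), (-232, 103, -27), (-234, 100, -17), (-235, 100, 17), (-235, 104, 52), (-235, 1
[... 640 characters left out ...]
 119, 63), (-235, 127, 95), (-235, 126, -13)]
0.09 0.02 [-0.235  0.127  0.002  0.242] [(-8, 20, 57), (-26, 31, 115), (-51, 45, 146), (-80, 62, 164), (-110, 78, 155), (-139, 92, 133), (-164, 104, 130), (-186, 116, 137), (-204, 129, -69), (-218, 122, -48), (-228, 118, -26), (-234, 115, -5), (-235, 114, 5), (-235, 116, 35), (-235, 122, 66), (-235, 129, -44), (-235, 127, 2)]
0.09 0.05 [-0.235  0.129  0.026  0.205] [(-6, 19, 49), (-21, 27, 105), (-44, 40, 140), (-72, 56, 160), (-101, 72, 154), (-130, 86, 134), (-156, 98, 114), (-179, 109, 121), (-198, 121, 125), (-214, 127, -49), (-225, 123, -28), (-232, 121, -6), (-234, 120, 4), (-235, 122, 30), (-235, 126, 59), (-235, 128, -6), (-235, 129, 26)]
```

Request:
step_arm:
  deltas:
    - {"dp": [0,0.04,0],"twist": 0}
    - {"dp": [0,0.07,0],"twist": 0}
    - {"dp": [0,0.1,0],"twist": 0}
    - {"dp": [0,0.13,0],"twist": 0}
    - {"dp": [0,0.16,0],"twist": 0}
    - {"dp": [0,0.16,0],"twist": 0}
    - {"dp": [0,0.16,0],"twist": 0}
    - {"dp": [0,0.13,0],"twist": 0}
    - {"dp": [0,0.1,0],"twist": 0}
    - {"dp": [0,0.07,0],"twist": 0}
    - {"dp": [0,0.03,0],"twist": 0}
    - {"dp": [0,0,0],"twist": 0}

```text
time_s: 37.75
ee_pos: [0.494, 0.002, 0.2455]
eef_rot: [-3.142, -0.0, -3.025]
force: [-0.0, 0.6, -8.1]
grip_width: 0.0139
grip_force: 60.0
```

```bash
python3 - <<'E'
from h import *
for i in range(2): o=measure(True)[0];print(o)
E
```

```text
{'t': 37.75, 'jy': np.float64(17.8), 'jz': np.float64(57.7), 'n': 4775, 'res': np.float64(1.3), 'floor': [-0.43, 1.25, 93.56], 'nf': 7057, 'ee': [0.494, 0.002, 0.2455], 'rot': [-3.1416, -0.0, -3.0247], 'q235': np.float64(0.0)}
{'t': 37.8, 'jy': np.float64(18.1), 'jz': np.float64(57.7), 'n': 4798, 'res': np.float64(1.33), 'floor': [-0.2, 0.05, 93.58], 'nf': 7030, 'ee': [0.494, 0.002, 0.2454], 'rot': [-3.1415, -0.0, -3.0247], 'q235': np.float64(0.01)}
```

Request:
step_arm:
  deltas:
    - {"dp": [0,-0.25,0],"twist": 0}
    - {"dp": [0,-0.5,0],"twist": 0}
    - {"dp": [0,-0.65,0],"twist": 0}
    - {"dp": [0,-0.75,0],"twist": 0}
    - {"dp": [0,-0.75,0],"twist": 0}
    - {"dp": [0,-0.7,0],"twist": 0}
    - {"dp": [0,-0.62,0],"twist": 0}
    - {"dp": [0,-0.53,0],"twist": 0}
    - {"dp": [0,-0.43,0],"twist": 0}
    - {"dp": [0,-0.33,0],"twist": 0}
    - {"dp": [0,-0.23,0],"twist": 0}
    - {"dp": [0,-0.13,0],"twist": 0}

```text
time_s: 39.05
ee_pos: [0.5214, -0.2318, 0.2454]
eef_rot: [3.142, -0.0, -3.025]
force: [-0.3, 0.4, -8.4]
grip_width: 0.0136
grip_force: 60.0
```

```bash
python3 - <<'E'
from h import *
for i in range(3): o=measure(True)[0];print(o)
E
```

```text
{'t': 39.05, 'jy': np.float64(128.6), 'jz': np.float64(59.9), 'n': 8436, 'res': np.float64(1.36), 'floor': [1.28, 0.39, 93.59], 'nf': 11900, 'ee': [0.5214, -0.2318, 0.2454], 'rot': [3.1416, -0.0001, -3.0249], 'q235': np.float64(0.14)}
{'t': 39.1, 'jy': np.float64(127.8), 'jz': np.float64(59.9), 'n': 8417, 'res': np.float64(1.35), 'floor': [0.93, 0.91, 93.59], 'nf': 11848, 'ee': [0.5215, -0.232, 0.2454], 'rot': [-3.1414, -0.0001, -3.025], 'q235': np.float64(-0.03)}
{'t': 39.15, 'jy': np.float64(127.6), 'jz': np.float64(59.9), 'n': 8398, 'res': np.float64(1.35), 'floor': [1.31, 0.34, 93.58], 'nf': 11836, 'ee': [0.5214, -0.2314, 0.2454], 'rot': [3.1416, -0.0001, -3.0249], 'q235': np.float64(0.07)}
```

Request:
step_arm:
  deltas:
    - {"dp": [0,0,0],"twist": 0}
    - {"dp": [0,0,0],"twist": 0}
    - {"dp": [0,0,0],"twist": 0}
    - {"dp": [0,0.08,0],"twist": 0}
    - {"dp": [0,0.16,0],"twist": 0}
    - {"dp": [0,0.24,0],"twist": 0}
    - {"dp": [0,0.3,0],"twist": 0}
    - {"dp": [0.05,0.3,0],"twist": 0}
    - {"dp": [0,0.25,0],"twist": 0}
    - {"dp": [0,0.18,0],"twist": 0}
    - {"dp": [0,0.1,0],"twist": 0}
    - {"dp": [0,0.04,0],"twist": 0}

```text
time_s: 40.4
ee_pos: [0.5117, -0.1655, 0.2455]
eef_rot: [-3.141, 0.0, -3.024]
force: [-0.1, -0.1, -8.3]
grip_width: 0.0133
grip_force: 60.0
```

Request:
step_arm:
  deltas:
    - {"dp": [0,0,0.1],"twist": 0}
    - {"dp": [0,0,0.2],"twist": 0}
    - {"dp": [0,0,0.3],"twist": 0}
    - {"dp": [0,0,0.35],"twist": 0}
    - {"dp": [0,0,0.35],"twist": 0}
    - {"dp": [0,0,0.35],"twist": 0}
    - {"dp": [0,0,0.35],"twist": 0}
    - {"dp": [0,0,0.35],"twist": 0}
    - {"dp": [0,0,0.3],"twist": 0}
    - {"dp": [0,0,0.2],"twist": 0}
    - {"dp": [0,0,0.1],"twist": 0}
    - {"dp": [0,0,0.05],"twist": 0}

```text
time_s: 41.6
ee_pos: [0.5118, -0.1659, 0.1253]
eef_rot: [-3.142, 0.0, -3.025]
force: [-0.1, -0.1, -8.3]
grip_width: 0.0137
grip_force: 60.0
```

```bash
python3 - <<'E'
from h import *
for i in range(2): o=measure(True)[0];print(o)
print(ctrl.get_obs()['force'])
E
```

```text
{'t': 41.6, 'jy': np.float64(128.6), 'jz': np.float64(59.9), 'n': 8729, 'res': np.float64(1.31), 'floor': [1.28, 0.67, 93.58], 'nf': 11917, 'ee': [0.5118, -0.1659, 0.1253], 'rot': [-3.1416, 0.0, -3.0248], 'q235': np.float64(-0.02)}
{'t': 41.65, 'jy': np.float64(128.6), 'jz': np.float64(59.9), 'n': 8733, 'res': np.float64(1.31), 'floor': [1.48, 0.4, 93.58], 'nf': 11911, 'ee': [0.5118, -0.1659, 0.1253], 'rot': [-3.1415, 0.0002, -3.0247], 'q235': np.float64(-0.18)}
[ 0.16429863  0.73801479 -7.56767168]
```

Tray is centred over the mat; about 18 mm to go.

Request:
step_arm:
  deltas:
    - {"dp": [0,0,0.1],"twist": 0}
    - {"dp": [0,0,0.1],"twist": 0}
    - {"dp": [0,0,0.1],"twist": 0}
    - {"dp": [0,0,0.06],"twist": 0}
    - {"dp": [0,0,0.04],"twist": 0}
    - {"dp": [0,0,0.03],"twist": 0}
    - {"dp": [0,0,0],"twist": 0}

```text
time_s: 42.4
ee_pos: [0.5117, -0.1659, 0.1081]
eef_rot: [3.142, -0.0, -3.025]
force: [1.0, 0.8, -8.6]
grip_width: 0.0134
grip_force: 60.0
```

Request:
step_arm:
  deltas:
    - {"dp": [0,0,0.015],"twist": 0}
    - {"dp": [0,0,0.015],"twist": 0}
    - {"dp": [0,0,0],"twist": 0}

```text
time_s: 42.7
ee_pos: [0.5119, -0.166, 0.1075]
eef_rot: [-3.141, 0.001, -3.025]
force: [-0.7, -1.8, -4.1]
grip_width: 0.0137
grip_force: 60.0
```

Touching; one small step more, then release gently.

Request:
step_arm:
  deltas:
    - {"dp": [0,0,0.01],"twist": 0}
    - {"dp": [0,0,0],"twist": 0}

```text
time_s: 42.9
ee_pos: [0.512, -0.166, 0.1074]
eef_rot: [-3.141, 0.001, -3.025]
force: [-3.2, -1.0, 6.0]
grip_width: 0.0135
grip_force: 60.0
```

Request:
step_arm:
  deltas:
    - {"dp": [0,0,0],"twist": 0}
    - {"dp": [0,0,0],"twist": 0}
    - {"dp": [0,0,0],"twist": 0}
    - {"dp": [0,0,0],"twist": 0}
    - {"dp": [0,0,0],"twist": 0}
    - {"dp": [0,0,0],"twist": 0}
    - {"dp": [0,0,0],"twist": 0}
    - {"dp": [0,0,0],"twist": 0}
  gripper: 1

```text
time_s: 43.7
ee_pos: [0.5117, -0.1659, 0.1066]
eef_rot: [3.142, -0.0, -3.025]
force: [0.2, 0.4, 0.4]
grip_width: 0.074
grip_force: 0.0
```

Request:
step_arm:
  deltas:
    - {"dp": [0,0,-0.1],"twist": 0}
    - {"dp": [0,0,-0.3],"twist": 0}
    - {"dp": [0,0,-0.5],"twist": 0}
    - {"dp": [0,0,-0.6],"twist": 0}
    - {"dp": [0,0,-0.6],"twist": 0}
    - {"dp": [0,0,-0.6],"twist": 0}
    - {"dp": [0,0,-0.3],"twist": 0}
    - {"dp": [0,0,0],"twist": 0}
    - {"dp": [0,0,0],"twist": 0}

```text
time_s: 44.6
ee_pos: [0.5115, -0.1658, 0.226]
eef_rot: [3.141, -0.001, -3.025]
force: [1.0, -0.6, -0.6]
grip_width: 0.0937
grip_force: 0.0
```

```bash
python3 - <<'E'
from h import *
o=ctrl.get_obs();im,d=ctrl.camera('wrist');cal=Tcam('wrist',o);p=cloud('wrist',d,np.ones(d.shape,bool),cal)
b=p[(abs(p[:,0]-.512)<.09)&(abs(p[:,1]+.166)<.04)&(p[:,2]>.12)&(p[:,2]<.155)];print(rectfit(b),np.median(b[:,2]))
m=cloud('wrist',d,ctrl.cut_out('wrist','jar')[0]['pixels'],cal);print('jar',np.percentile(m,[2,50,98],axis=0).round(3).tolist())
s,ds=ctrl.camera('side');cv2.imwrite('pics/end.png',cv2.resize(np.hstack([im,s])[...,::-1],(800,300)))
for l in('mat','pickle_jar','peach_jar','lid_bin'):
    r=ctrl.cut_out('side',l)
    if r: print(l,np.median(cloud('side',ds,r[0]['pixels'],Tcam('side')),axis=0).round(3))
print(o['ee_pos'],o['grip_width'])
E
```

```text
(array([ 511.8, -166.1]), array([140.1,  19.8]), 6.61) 0.14374809972488767
jar [[0.444, -0.076, 0.027], [0.489, -0.048, 0.078], [0.546, -0.005, 0.085]]
mat [ 0.451 -0.232  0.003]
pickle_jar [0.513 0.462 0.092]
peach_jar [ 0.505 -0.503  0.103]
lid_bin [0.785 0.001 0.029]
[ 0.51146508 -0.16577648  0.22598162] 0.09368269782698112
```

View pics/end.png

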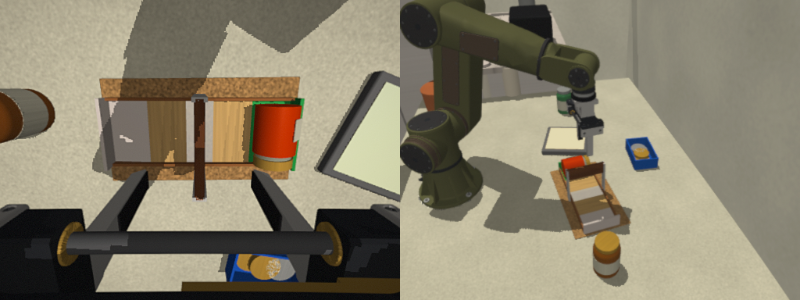

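The picture shows the tray centred on the mat. The jar (pixels 250–300, 105–165 in the left picture) lies in the green bay, the gripper is clear and the bystanders are unmoved.

```bash
python3 -c "
from station import ctrl
print(ctrl.hand_in())"
```

```text
the job is handed in; nothing more can be done
None
```

I handed the job in at about 45 s with the jar in the green bay and the tray level on the middle of the mat; hand-in gave no verdict, but each judged step looked met by my own measurements. The arm's moves allow no tilting, so I rolled the jar by speeding up and slowing down the level tray instead. The first try out of the white bay rolled back, and the first roll toward the green bay fell short; both worked on the second try.

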